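# Pack the mineral test kit into its fitted case

### The job

Pack the mineral test kit away: put the streak plate, the bar magnet, the hand lens and the hardness pick each into the pocket of the foam-lined case that is cut for it, lying flat and fully down on the pocket's floor (either end first). Set every piece down gently, never let it drop, and leave the coral fossil and the yellow quartz standing where they are.

Things in the scene. Friction and masses are not known exactly. Their poses are not given: they have to be found in the camera images.
- streak_tile: Ivory porcelain streak plate, a flat rectangular tile lying loose on the bench: 48 mm (x) by 64 mm (y) by 8 mm (z). Origin at the centre of its underside, y along its length, z up. About 50 g.
- kit_magnet: Loose bar magnet, one half red and one half blue, lying on the open bench near the robot (not one of the two like it in the orange holder farther back): 15 mm (x) by 66 mm (y) by 27 mm high (z). Origin at the centre of its underside, y along its length, z up. About 80 g; it does not attract anything here.
- kit_lens: Brass-coloured folding hand lens, lying open and flat on the bench: 27 mm (x) by 70 mm (y) by 10 mm (z). Origin at the centre of its underside, y along its length, z up; the box-shaped handle, 25 mm wide, reaches from y = -5 to +35 mm, the round lens ring, 27 mm across, 9 mm high and open in the middle, from y = -35 to -8 mm. About 45 g.
- hardness_pick: Mineral hardness pick: green six-sided barrel 13 mm across and 66 mm long, with a brass collar and a steel point at each end, 100 mm long overall, lying on a flat of the barrel on the bench. Origin at the middle of its length, on its underside (13 mm below the top of the barrel); y along its length, z up. About 40 g.
- tile_insert: Fixed dark foam insert (104 x 124 mm, top 34 mm above its origin) with the pocket for the streak plate, the widest: 60 mm (insert's x) by 76 mm (its y), turquoise floor 28 mm above the origin, 6 mm deep. Origin: centre of the underside, below the pocket's centre. A 50 mm wide finger channel as deep as the pocket crosses the insert along x. They lie 2 by 2 in a yellow case.
- magnet_insert: Fixed dark foam insert (104 x 124 mm, top 34 mm above its origin) with the pocket for the bar magnet, narrow and short: 27 mm (insert's x) by 78 mm (its y), turquoise floor 22 mm above the origin, 12 mm deep. Origin: centre of the underside, below the pocket's centre. A 50 mm wide finger channel as deep as the pocket crosses the insert along x. Rim of the case: 22 mm high.
- lens_insert: Fixed dark foam insert (104 x 124 mm, top 34 mm above its origin) with the pocket for the hand lens, of middle width: 39 mm (insert's x) by 82 mm (its y), turquoise floor 26 mm above the origin, 8 mm deep. Origin: centre of the underside, below the pocket's centre. A 50 mm wide finger channel as deep as the pocket crosses the insert along x. The four inserts share a heading.
- pick_insert: Fixed dark foam insert (104 x 124 mm, top 34 mm above its origin) with the pocket for the hardness pick, the longest: 25 mm (insert's x) by 112 mm (its y), turquoise floor 25 mm above the origin, 9 mm deep. Origin: centre of the underside, below the pocket's centre. A 50 mm wide finger channel as deep as the pocket crosses the insert along x. The lid behind the +x rim is 0.24 m high.
- coral_fossil: Bystander: pale horn-shaped coral fossil standing on its wide end on the bench among the tools, 42 mm across and 66 mm high, loose. Origin at the centre of its underside. To be left alone.
- yellow_quartz: Bystander: whitish-yellow quartz specimen on the bench among the tools, 59 x 68 mm and 57 mm high, loose. Origin at the centre of its underside. To be left alone.

How it is judged:
By the outcome, as a careful person would: the job done as asked, in the order asked, and still so for the second after the job is handed in, with the robot touching nothing.
It also fails if it takes over 106 s, if anything falls off the work surface, if the arm or the gripper's body presses on something with over 40 N, if the wrist force passes 120 N, or if a joint passes its speed limit or range.

### The arm

A 7-joint arm with a two-finger parallel gripper is mounted at the origin on a cart in front of the work surface, level with it; the furniture and walls round the work are solid. World frame = base frame: x ahead of the robot, y to its left, z up, the work surface at z = 0. Lengths are in m, angles in rad, forces in N, time in s.
With the tool pointing down it reaches from about 0.4 to 0.85 m from the base axis. Payload 4.5 kg.
Tool frame: the origin (TCP) lies midway between the tips of the shut fingers; the grasp point (between the pads) lies 19 mm behind it; z points along the fingers, y is the line along which they close (so a half turn about z gives the same grasp; the last joint's range is limited). The gripper opens to 88 mm and grips with 3 to 60 N. Pads are 18 mm wide; open, the fingers measure 123 mm over their backs; the gripper's body (75 mm by 187 mm) begins 45 mm behind the grasp point.
Start: joints at [1.315, 0.689, -0.195, 1.565, 0.157, 0.902, -0.215], TCP at [0.179, -0.599, 0.239] pointing down, gripper open.
Joint ranges: [-3.01, 3.01], [-0.46, 2.08], [-1.47, 1.51], [0.13, 2.56], [-1, 4.14], [0.04, 2.09], [-2.66, 2.66]. Speed limits (rad/s): [2.57, 2.57, 3.14, 3.14, 3.14, 3.14, 3.14].

### API

Orientations are given as a unit quaternion [x, y, z, w].
In Python, from plant import get_state, viewer, workorder gives the robot as it stands. The module is installed in compiled form; this text tells all that it offers.
- The arm moves only by the tool step_arm, never from a script. Its argument "motion" is a list of rows, each an object of numbers: "wx", "wy", "wz": the turn, a rotation vector about the tool's x, y, z each as a share of 180 degrees, from -1 to 1; "dx", "dy", "dz": the shift along the tool's x, y, z each as a share of 8 cm, from -1 to 1; "claw": the finger opening in mm, from 0 to 88.1. A call has 1 to 8 rows; each row is the pose to reach, as a shift and turn from the pose commanded when the call began, along the tool's axes at that moment, turning the shorter way round; what a row does not reach only later rows make up. A row lasts 1/10 s, in which the tool goes at most 50 mm and 8.59 degrees, less where a joint would pass 70% of its speed; a pose out of reach is approached as far as the arm can. A call with a number of a shift or a turn outside -1 to 1 is refused whole. A call with a gripper value outside its range is refused whole. The fingers move at their own pace and stop on an object; "force" is the grip in N (left out, the last holds). Time passes only in rows, so rows that repeat a pose let the fingers close. It gives the time, the measured TCP pose, the force, the opening and the grip force at its end, in the units of the state.
- get_state(): the state, without advancing time (a new reading comes with each control period).
- viewer.snapshot(name): name is "scene" or "top"; returns (picture, depth): 400x640x3 uint8, red, green, blue; 400x640 float32, m along the optical axis (not along the pixel's ray), 0 where there is no reading.
- viewer.calibration(name): a dict with "vfov" (degrees; the focal length in pixels is half the picture's height over the tangent of half this angle, whatever the lens; pixels are square), "cx", "cy" (the principal point, pixels), "dist_coeffs" ([k1, k2, p1, p2, k3] as OpenCV has them; the pictures are not rectified), "extrinsics" (4x4, takes a point from camera to world coordinates). Camera axes: x right, y down, z forward; pixel columns grow to the right and rows downward; lengths in m; the calibration is good to about 2 mm. A picture is of the moment at which its call begins. calibration takes no time and is no camera call.
- workorder.finish_job(): hands the job in; it is judged then, once.
The state is a dict: "clock": time; "q": joint angles; "qd": joint speeds; "joint_torque": joint torques, N m; "tool_pos": TCP position; "eef_rot": TCP orientation; "contact_force": force on the tool from outside, world axes, zero at the start; "moment": the same for the moment, N m; "opening": opening from 0.0 (shut) to 1.0 (fully open); "finger_force": force on a finger pad.
Only numpy, scipy, OpenCV 4.12 (cv2) and the standard library are available. Lean on these libraries where they do the work, as an engineer would, in place of code of your own. Each camera call takes 0.05 s, during which the arm holds its last target. There are 200 camera calls.

## Working session

There is one attempt and no reset: what is moved stays moved. The work goes in short steps, Python scripts to look and compute and a tool call to move; the robot and the scene stay as the last step left them, time stands still between calls to the robot, and variables do not carry over. Pictures are saved under pics/ and viewed, at most 14 in all, crops included, and the job is handed in when it is done.

Besides the shell and the picture viewer there is one more tool, called after "Call:" by a JSON object that holds its "method" and its "body". step_arm: Moves the arm, as the interface text tells. Shift numbers are shares of 8 cm and turn numbers shares of 180 degrees, none past 1 either way. Its arguments: {"type":"object","properties":{"motion":{"type":"array","items":{"type":"object","properties":{"wx":{"type":"number","minimum":-1,"maximum":1},"wy":{"type":"number","minimum":-1,"maximum":1},"wz":{"type":"number","minimum":-1,"maximum":1},"dx":{"type":"number","minimum":-1,"maximum":1},"dy":{"type":"number","minimum":-1,"maximum":1},"dz":{"type":"number","minimum":-1,"maximum":1},"claw":{"type":"number"}}}},"force":{"type":"number"}},"required":["motion"]}

```bash
mkdir -p pics; cat > h.py <<'E'
import numpy as np, cv2, json
from plant import get_state, viewer, workorder
def snap(n,f=None):
    im,d=viewer.snapshot(n)
    if f: cv2.imwrite('pics/'+f,im[:,:,::-1])
    return im,d
def cal(n):
    c=viewer.calibration(n); f=200/np.tan(np.radians(c['vfov'])/2)
    return np.array([[f,0,c['cx']],[0,f,c['cy']],[0,0,1]]),np.array(c['dist_coeffs'],float),np.array(c['extrinsics'])
def toplane(n,uv,z):
    K,D,E=cal(n); uv=np.asarray(uv,float).reshape(-1,1,2)
    p=cv2.undistortPoints(uv,K,D).reshape(-1,2)
    r=np.c_[p,np.ones(len(p))]@E[:3,:3].T; o=E[:3,3]
    return o+r*((z-o[2])/r[:,2])[:,None]
def project(n,P):
    K,D,E=cal(n); R=E[:3,:3].T
    return cv2.projectPoints(np.asarray(P,float).reshape(-1,1,3),cv2.Rodrigues(R)[0],-R@E[:3,3],K,D)[0].reshape(-1,2)
E
python3 - <<'E'
from h import *
for n in('scene','top'):
    im,d=snap(n,n+'0.png'); np.savez(n+'0.npz',im=im,d=d); print(n,viewer.calibration(n),(d>0).mean())
print(get_state())
E
```

```text
scene {'vfov': 47.35142911032983, 'cx': 316.67231237386767, 'cy': 200.82548268120343, 'dist_coeffs': array([-0.07880249,  0.        ,  0.        ,  0.        ,  0.        ]), 'extrinsics': array([[ 0.6200075 , -0.44577945,  0.64565578, -0.20772136],
       [-0.78457443, -0.35834253,  0.50599763, -0.55421006],
       [ 0.00580258, -0.82028734, -0.57192221,  0.67906718],
       [ 0.        ,  0.        ,  0.        ,  1.        ]])} 0.99604296875
top {'vfov': 53.538908039517636, 'cx': 314.9788978186071, 'cy': 194.83549339548634, 'dist_coeffs': array([-0.06083185,  0.        ,  0.        ,  0.        ,  0.        ]), 'extrinsics': array([[ 2.00766394e-03, -9.95583593e-01,  9.38577586e-02,
         4.02381808e-01],
       [-9.99736091e-01,  1.49652198e-04,  2.29722657e-02,
         7.46723907e-03],
       [-2.28848568e-02, -9.38791093e-02, -9.95320549e-01,
         9.93526536e-01],
       [ 0.00000000e+00,  0.00000000e+00,  0.00000000e+00,
         1.00000000e+00]])} 0.99596484375
{'clock': 0.1, 'q': array([ 1.31482687,  0.6898576 , -0.19453159,  1.56624851,  0.15732439,
        0.90251203, -0.21513522]), 'qd': array([ 3.10983984e-05, -8.87466277e-04, -4.26955808e-04, -5.20993512e-03,
       -1.35289603e-03,  3.73173173e-04,  1.88307483e-04]), 'joint_torque': array([-1.87918449e-03, -5.28500283e+01, -1.27140809e+00, -1.53839421e+01,
       -5.25963446e-02,  1.91155785e-03,  4.77399351e-05]), 'tool_pos': array([ 0.17837544, -0.59840782,  0.23801481]), 'eef_rot': array([ 9.89517451e-01,  1.44411043e-01, -1.85388101e-04, -7.94314627e-04]), 'contact_force': array([-0.76428354,  0.44453352,  0.76338848]), 'moment': array([-0.02767226,  0.02629916,  0.02727498]), 'finger_force': 0.0, 'opening': 1.0014652035286098}
```

View pics/scene0.png

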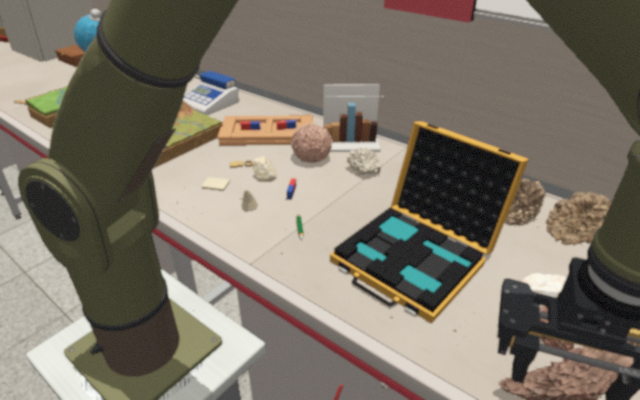

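View pics/top0.png

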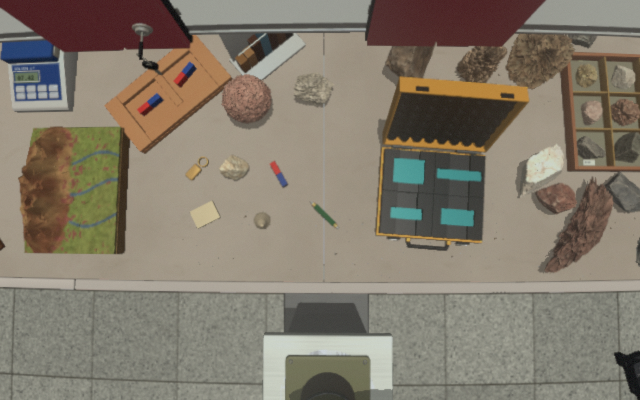

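The scene view shows the arm, the bench tools and the open case. In the top view I see:
- **Tools:** tile (205,214), lens (198,169), magnet (279,174) and pick (324,214).
- **Bystanders:** coral (262,220) and quartz (234,167).
- **Pockets:** tile (408,171), pick (458,175), magnet (405,213) and lens (457,217).

```bash
cat > seg.py <<'E'
from h import *
def seg(im,name):
    hsv=cv2.cvtColor(im,cv2.COLOR_RGB2HSV).astype(int); H,S,V=hsv[...,0],hsv[...,1],hsv[...,2]
    m={'turq':(abs(H-88)<9)&(S>110)&(V>80),
     'green':(H>55)&(H<82)&(S>80)&(V>25),
     'mag':(((H<6)|(H>172))&(S>150))|((H>108)&(H<128)&(S>120)),
     'tile':(H>18)&(H<34)&(S>35)&(S<120)&(V>185),
     'lens':(H>12)&(H<25)&(S>130)&(V>80)}[name]
    return m.astype(np.uint8)
def rect(n,mask,box,z,k=None):
    x0,y0,x1,y1=box; mm=np.zeros_like(mask); mm[y0:y1,x0:x1]=mask[y0:y1,x0:x1]
    v,u=np.nonzero(mm)
    if len(u)<5: return None
    c=np.r_['0,2',np.c_[u-.5,v-.5],np.c_[u+.5,v-.5],np.c_[u-.5,v+.5],np.c_[u+.5,v+.5]]
    P=toplane(n,c,z)[:,:2]
    (cx,cy),(w,h),a=cv2.minAreaRect((P*1000).astype(np.float32))
    if w>h: w,h,a=h,w,a+90
    # a = direction of the short side; long-axis heading = a+90
    L=(a+90)%180
    Pc=toplane(n,np.c_[u,v],z)[:,:2]*1000; ev,evec=np.linalg.eigh(np.cov(Pc.T)); d=evec[:,1]
    return dict(c=np.round([cx,cy],1),wh=np.round([w,h],1),long=round(L,1),pca=round(np.degrees(np.arctan2(d[1],d[0]))%180,1),mean=np.round(Pc.mean(0),1),n=len(u))
E
python3 - <<'E'
from seg import *
im=np.load('top0.npz')['im'];d=np.load('top0.npz')['d']
K,D,E=cal('top')
for nm,u,v in [('bench',300,200),('tile fl',408,171),('pick',458,175),('mag',405,213),('lens',457,217),('coral',262,220),('foam',432,165)]:
    p=cv2.undistortPoints(np.array([[[u,v]]],float),K,D)[0,0]; print(nm,(E@np.r_[p*d[v,u],d[v,u],1])[:3].round(4))
B={'tile':('tile',(180,195,230,235),.008),'lens':('lens',(180,150,216,184),.01),'mag':('mag',(262,155,295,195),.027),'green':('green',(300,195,345,235),.0065)}
for k,(s,b,z) in B.items(): print(k,rect('top',seg(im,s),b,z))
t=seg(im,'turq')
for k,b,z in [('Tile',(385,150,432,192),.028),('Pick',(432,160,490,190),.025),('Mag',(385,198,425,225),.022),('Lens',(432,200,490,235),.026)]: print(k,rect('top',t,b,z+.005))
c=im[130:250,160:350];a=cv2.resize(c,None,fx=4,fy=4,interpolation=cv2.INTER_CUBIC)
cv2.imwrite('pics/crop1.png',a[:,:,::-1])
E
```

```text
bench [4.83e-01 6.81e-02 4.00e-04]
tile fl [ 0.5512 -0.1973  0.0343]
pick [ 0.5422 -0.3216  0.0288]
mag [ 0.449  -0.1893  0.028 ]
lens [ 0.4391 -0.3152  0.0307]
coral [0.4309 0.1552 0.0528]
foam [ 0.5659 -0.2562  0.0355]
tile {'c': array([447. , 309.3]), 'wh': array([49. , 65.1]), 'long': 116.6, 'pca': np.float64(115.9), 'mean': array([446.7, 308.9]), 'n': 440}
lens None
mag {'c': array([549.9, 122.3]), 'wh': array([14. , 57.2]), 'long': 31.3, 'pca': np.float64(30.2), 'mean': array([559.1, 128.1]), 'n': 52}
green {'c': array([446.3,   7.7]), 'wh': array([ 8.8, 61.6]), 'long': 45.0, 'pca': np.float64(45.4), 'mean': array([445.2,   6. ]), 'n': 41}
Tile {'c': array([ 552.1, -199.2]), 'wh': array([60.2, 76. ]), 'long': 86.4, 'pca': np.float64(85.4), 'mean': array([ 552.5, -199.6]), 'n': 685}
Pick {'c': array([ 543.1, -322.6]), 'wh': array([ 26.4, 109.4]), 'long': 85.8, 'pca': np.float64(85.7), 'mean': array([ 543.3, -322.8]), 'n': 403}
Mag {'c': array([ 449. , -192.2]), 'wh': array([27.2, 76. ]), 'long': 85.7, 'pca': np.float64(85.9), 'mean': array([ 448.9, -192.9]), 'n': 293}
Lens {'c': array([ 439.4, -315.6]), 'wh': array([40. , 81.1]), 'long': 85.2, 'pca': np.float64(85.6), 'mean': array([ 439.4, -314.9]), 'n': 487}
```

View pics/crop1.png

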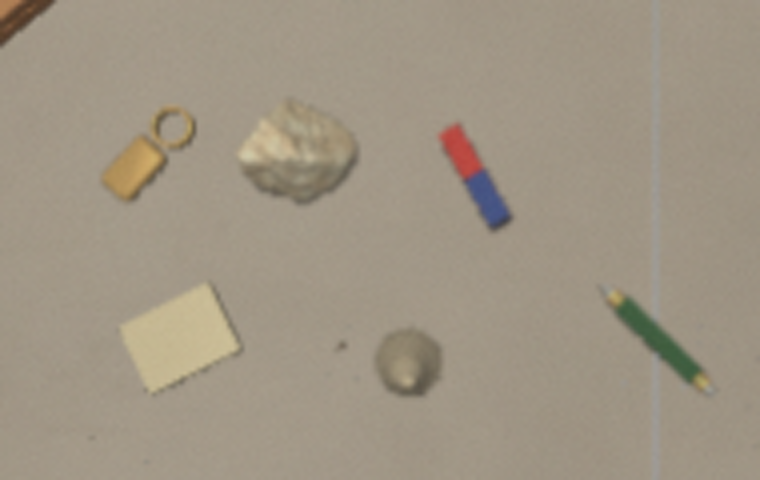

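```bash
python3 - <<'E'
from seg import *
from scipy.spatial.transform import Rotation as R
def cloud(n):
    f=np.load(n+'0.npz'); K,D,E=cal(n); v,u=np.mgrid[0:400,0:640]; d=f['d']
    p=cv2.undistortPoints(np.c_[u.ravel(),v.ravel()].astype(float).reshape(-1,1,2),K,D).reshape(-1,2)
    z=d.ravel(); return (np.c_[p*z[:,None],z]@E[:3,:3].T+E[:3,3]).reshape(400,640,3),d>0
P,ok=cloud('top')
print('lid/foam profile along cols'); 
for u in (408,458):
    print(u,[(v,*(P[v,u,[0,2]]*1000).round().astype(int)) for v in range(70,165,5)])
S,ok2=cloud('scene'); s=get_state(); T=(S.reshape(-1,3)-s['tool_pos'])@R.from_quat(s['eef_rot']).as_matrix()
T=T[(abs(T)<.2).all(1)&ok2.ravel()]
for a in np.arange(-.2,.04,.02):
    q=T[(T[:,2]>a)&(T[:,2]<a+.02)&(abs(T[:,1])<.15)&(abs(T[:,0])<.15)]
    if len(q)>3: print(round(a,2),len(q),(q.min(0)*1000).round(),(q.max(0)*1000).round())
im=np.load('top0.npz')['im']; hsv=cv2.cvtColor(im,cv2.COLOR_RGB2HSV)
print('ring/handle/mag/pick hsv',hsv[172,193],hsv[157,200],hsv[157,203],hsv[165,275],hsv[182,282],hsv[214,324],hsv[205,313])
H,Sa,V=[hsv[...,i].astype(int) for i in range(3)]
m=(H>10)&(H<28)&(Sa>85); print('lensall',rect('top',m.astype(np.uint8),(180,150,214,184),.0095))
for nm,b,z,th in [('mag',(262,155,295,195),.027,90),('pick',(305,196,345,234),.0065,75)]:
    print(nm,rect('top',((Sa>th)).astype(np.uint8),b,z))
print('pick ends',toplane('top',[[160+602/4,130+287/4],[160+713/4,130+393/4]],.0065).round(4))
E
```

```text
lid/foam profile along cols
408 [(70, np.int64(791), np.int64(76)), (75, np.int64(783), np.int64(64)), (80, np.int64(705), np.int64(230)), (85, np.int64(693), np.int64(233)), (90, np.int64(682), np.int64(236)), (95, np.int64(685), np.int64(197)), (100, np.int64(676), np.int64(193)), (105, np.int64(678), np.int64(154)), (110, np.int64(671), np.int64(139)), (115, np.int64(663), np.int64(129)), (120, np.int64(658), np.int64(107)), (125, np.int64(648), np.int64(102)), (130, np.int64(642), np.int64(78)), (135, np.int64(639), np.int64(42)), (140, np.int64(630), np.int64(27)), (145, np.int64(617), np.int64(29)), (150, np.int64(606), np.int64(21)), (155, np.int64(591), np.int64(31)), (160, np.int64(578), np.int64(35))]
458 [(70, np.int64(821), np.int64(5)), (75, np.int64(810), np.int64(0)), (80, np.int64(796), np.int64(1)), (85, np.int64(694), np.int64(232)), (90, np.int64(683), np.int64(233)), (95, np.int64(672), np.int64(236)), (100, np.int64(679), np.int64(185)), (105, np.int64(673), np.int64(171)), (110, np.int64(663), np.int64(168)), (115, np.int64(654), np.int64(159)), (120, np.int64(6
[... 731 characters left out ...]
 59. -20.]
-0.02 307 [-11. -61. -20.] [11. 54. -0.]
-0.0 7 [-10. -54.   0.] [ 5. 43.  2.]
ring/handle/mag/pick hsv [ 19 125 185] [ 19  88 154] [ 18 107 153] [  2 163 185] [112 121 129] [59 81 95] [ 21 111 159]
lensall {'c': array([565.7, 331. ]), 'wh': array([29.8, 69.9]), 'long': 135.7, 'pca': np.float64(138.3), 'mean': array([560. , 335.3]), 'n': 182}
mag {'c': array([547.3, 122.2]), 'wh': array([18.8, 68.4]), 'long': 27.0, 'pca': np.float64(29.7), 'mean': array([550.5, 123. ]), 'n': 134}
pick {'c': array([446.4,   7.8]), 'wh': array([10.7, 82.8]), 'long': 46.4, 'pca': np.float64(45.8), 'mean': array([446.5,   7.9]), 'n': 95}
pick ends [[ 0.4781  0.0414  0.0065]
 [ 0.4122 -0.0276  0.0065]]
```

```bash
cat > plan.py <<'E'
# plan(x,y,z mm, closing heading deg)... : splits legs into calls in the tool's axes and units
from h import *
import sys
from scipy.spatial.transform import Rotation as R
def plan(*wps):
    s=get_state(); p=s['tool_pos']*1000; M=R.from_quat(s['eef_rot']).as_matrix()
    psi=np.degrees(np.arctan2(M[1,0],M[0,0]))
    print('t',round(s['clock'],2),'tcp',p.round(1),'closing',round(psi-90,1),'tilt',M[:2,2].round(4),'open',round(s['opening']*88.1,1),'ff',round(s['finger_force'],1),'F',s['contact_force'].round(1),'q7',round(s['q'][6],2))
    for w in wps:
        t=np.array(w[:3],float); dpsi=(w[3]+90-psi+90)%180-90
        while True:
            a=np.radians(psi); d=t-p
            l=np.array([d[0]*np.cos(a)+d[1]*np.sin(a),d[0]*np.sin(a)-d[1]*np.cos(a),-d[2]])/80
            k=max(np.abs(l).max(),abs(dpsi)/24,1e-9); n=max(1,np.ceil(k-.02)); 
            f=1/n if n>1 else 1
            print('  dx %.3f dy %.3f dz %.3f wz %.4f'%(*(l*f),-dpsi*f/180))
            p=p+d*f; psi+=dpsi*f; dpsi-=dpsi*f
            if n==1: break
        print('  --',w)
if __name__=='__main__': plan(*[tuple(map(float,a.split(','))) for a in sys.argv[1:]])
E
python3 - <<'E'
from seg import *
f=np.load('top0.npz'); K,D,E=cal('top'); v,u=np.mgrid[0:400,0:640]
p=cv2.undistortPoints(np.c_[u.ravel(),v.ravel()].astype(float).reshape(-1,1,2),K,D).reshape(-1,2); z=f['d'].ravel()
P=(np.c_[p*z[:,None],z]@E[:3,:3].T+E[:3,3])*1000
a=np.radians(-4.3); 
for nm,c in (('tile',(552,-199)),('pick',(543,-322.6))):
    d=P[:,:2]-c; X=d@[np.cos(a),np.sin(a)]; Y=d@[-np.sin(a),np.cos(a)]
    print(nm,[(zz,round(X[(abs(Y)<42)&(X>40)&(P[:,2]>zz)&(P[:,2]<zz+20)].min())) for zz in range(60,240,20)])
E
python3 plan.py 460,-280,230,-20 500,0,200,10 447,309,90,26.3
```

```text
tile [(60, 81), (80, 90), (100, 90), (120, 99), (140, 108), (160, 107), (180, 116), (200, 125), (220, 122)]
pick [(60, 81), (80, 91), (100, 90), (120, 99), (140, 105), (160, 108), (180, 115), (200, 124), (220, 120)]
t 0.1 tcp [ 178.4 -598.4  238. ] closing -73.4 tilt [-0.0006  0.0015] open 88.2 ff 0.0 F [-0.8  0.4  0.8] q7 -0.22
  dx 0.902 dy -0.562 dz 0.020 wz -0.0593
  dx 0.991 dy -0.385 dz 0.020 wz -0.0593
  dx 0.784 dy -0.146 dz 0.015 wz -0.0445
  dx 0.796 dy -0.035 dz 0.015 wz -0.0445
  dx 0.793 dy 0.076 dz 0.015 wz -0.0445
  dx 0.775 dy 0.186 dz 0.015 wz -0.0445
  -- (460.0, -280.0, 230.0, -20.0)
  dx 0.865 dy -0.182 dz 0.094 wz -0.0417
  dx 0.881 dy -0.067 dz 0.094 wz -0.0417
  dx 0.883 dy 0.048 dz 0.094 wz -0.0417
  dx 0.869 dy 0.163 dz 0.094 wz -0.0417
  -- (500.0, 0.0, 200.0, 10.0)
  dx 0.980 dy 0.005 dz 0.344 wz -0.0226
  dx 0.977 dy 0.074 dz 0.344 wz -0.0226
  dx 0.969 dy 0.143 dz 0.344 wz -0.0226
  dx 0.957 dy 0.212 dz 0.344 wz -0.0226
  -- (447.0, 309.0, 90.0, 26.3)
```

Call:
{"method": "step_arm", "body": {"motion": [{"dx": 0.9,"dy": -0.56,"dz": 0.02,"wz": -0.06},{"dx": 0.9,"dy": -0.56,"dz": 0.02,"wz": -0.06},{"dx": 0.9,"dy": -0.56,"dz": 0.02,"wz": -0.06},{"dx": 0.9,"dy": -0.56,"dz": 0.02,"wz": -0.06}]}}

```text
$.motion[0]: bad value
```

Call:
{"method": "step_arm", "body": {"motion": [{"dx": 0.99,"dy": -0.38,"dz": 0.02,"wz": -0.06},{"dx": 0.99,"dy": -0.38,"dz": 0.02,"wz": -0.06},{"dx": 0.99,"dy": -0.38,"dz": 0.02,"wz": -0.06},{"dx": 0.99,"dy": -0.38,"dz": 0.02,"wz": -0.06}]}}

```text
$.motion[0]: bad value
```

Call:
{"method": "step_arm", "body": {"motion": [{"dx": 0.78,"dy": -0.15,"dz": 0.02,"wz": -0.045},{"dx": 0.78,"dy": -0.15,"dz": 0.02,"wz": -0.045},{"dx": 0.78,"dy": -0.15,"dz": 0.02,"wz": -0.045}]}}

```text
$.motion[0]: bad value
```

Call:
{"method": "step_arm", "body": {"motion": [{"dx": 0.8,"dy": -0.03,"dz": 0.02,"wz": -0.045},{"dx": 0.8,"dy": -0.03,"dz": 0.02,"wz": -0.045},{"dx": 0.8,"dy": -0.03,"dz": 0.02,"wz": -0.045}]}}

```text
$.motion[0]: bad value
```

Call:
{"method": "step_arm", "body": {"motion": [{"dx": 0.79,"dy": 0.08,"dz": 0.02,"wz": -0.045},{"dx": 0.79,"dy": 0.08,"dz": 0.02,"wz": -0.045},{"dx": 0.79,"dy": 0.08,"dz": 0.02,"wz": -0.045}]}}

```text
$.motion[0]: bad value
```

Call:
{"method": "step_arm", "body": {"motion": [{"dx": 0.78,"dy": 0.19,"dz": 0.02,"wz": -0.045},{"dx": 0.78,"dy": 0.19,"dz": 0.02,"wz": -0.045},{"dx": 0.78,"dy": 0.19,"dz": 0.02,"wz": -0.045}]}}

```text
$.motion[0]: bad value
```

```bash
python3 plan.py 500,0,200,10 447,309,70,26.3
```

```text
t 0.1 tcp [ 178.4 -598.4  238. ] closing -73.4 tilt [-0.0006  0.0015] open 88.2 ff 0.0 F [-0.8  0.4  0.8] q7 -0.22
  dx 0.998 dy -1.003 dz 0.079 wz -0.0772
  dx 0.864 dy -0.524 dz 0.057 wz -0.0552
  dx 0.942 dy -0.367 dz 0.057 wz -0.0552
  dx 0.991 dy -0.200 dz 0.057 wz -0.0552
  dx 0.809 dy -0.021 dz 0.045 wz -0.0441
  dx 0.804 dy 0.091 dz 0.045 wz -0.0441
  dx 0.783 dy 0.202 dz 0.045 wz -0.0441
  dx 0.748 dy 0.308 dz 0.045 wz -0.0441
  dx 0.698 dy 0.408 dz 0.045 wz -0.0441
  -- (500.0, 0.0, 200.0, 10.0)
  dx 0.980 dy 0.005 dz 0.406 wz -0.0226
  dx 0.977 dy 0.074 dz 0.406 wz -0.0226
  dx 0.969 dy 0.143 dz 0.406 wz -0.0226
  dx 0.957 dy 0.212 dz 0.406 wz -0.0226
  -- (447.0, 309.0, 70.0, 26.3)
```

All rows were refused, so a row probably needs all seven numbers.

Call:
{"method": "step_arm", "body": {"motion": [{"dx": 0.9,"dy": -0.56,"dz": 0.02,"wx": 0,"wy": 0,"wz": -0.06,"claw": 88},{"dx": 0.9,"dy": -0.56,"dz": 0.02,"wx": 0,"wy": 0,"wz": -0.06,"claw": 88},{"dx": 0.9,"dy": -0.56,"dz": 0.02,"wx": 0,"wy": 0,"wz": -0.06,"claw": 88}]}}

```text
clock: 0.4
tool_pos: [0.24, -0.5305, 0.237]
eef_rot: [0.97, 0.242, 0.002, -0.002]
contact_force: [0.8, 0.1, -0.6]
opening: 1.002
finger_force: 0.0
```

Call:
{"method": "step_arm", "body": {"motion": [{"dx": 0.99,"dy": -0.38,"dz": 0.02,"wx": 0,"wy": 0,"wz": -0.06,"claw": 88},{"dx": 0.99,"dy": -0.38,"dz": 0.02,"wx": 0,"wy": 0,"wz": -0.06,"claw": 88},{"dx": 0.99,"dy": -0.38,"dz": 0.02,"wx": 0,"wy": 0,"wz": -0.06,"claw": 88}]}}

```text
clock: 0.7
tool_pos: [0.2955, -0.4676, 0.2355]
eef_rot: [0.943, 0.332, 0.002, -0.001]
contact_force: [0.7, -0.1, -0.5]
opening: 0.996
finger_force: 0.0
```

Call:
{"method": "step_arm", "body": {"motion": [{"dx": 0.78,"dy": -0.15,"dz": 0.02,"wx": 0,"wy": 0,"wz": -0.045,"claw": 88},{"dx": 0.78,"dy": -0.15,"dz": 0.02,"wx": 0,"wy": 0,"wz": -0.045,"claw": 88},{"dx": 0.78,"dy": -0.15,"dz": 0.02,"wx": 0,"wy": 0,"wz": -0.045,"claw": 88}]}}

```text
clock: 1.0
tool_pos: [0.3341, -0.4226, 0.2339]
eef_rot: [0.919, 0.394, 0.0, -0.0]
contact_force: [0.0, -0.9, 0.6]
opening: 1.001
finger_force: 0.0
```

Call:
{"method": "step_arm", "body": {"motion": [{"dx": 0.8,"dy": -0.03,"dz": 0.02,"wx": 0,"wy": 0,"wz": -0.045,"claw": 88},{"dx": 0.8,"dy": -0.03,"dz": 0.02,"wx": 0,"wy": 0,"wz": -0.045,"claw": 88},{"dx": 0.8,"dy": -0.03,"dz": 0.02,"wx": 0,"wy": 0,"wz": -0.045,"claw": 88}]}}

```text
clock: 1.3
tool_pos: [0.376, -0.3756, 0.2323]
eef_rot: [0.889, 0.457, 0.0, 0.0]
contact_force: [0.0, -1.1, -0.3]
opening: 0.998
finger_force: 0.0
```

Call:
{"method": "step_arm", "body": {"motion": [{"dx": 0.79,"dy": 0.08,"dz": 0.02,"wx": 0,"wy": 0,"wz": -0.045,"claw": 88},{"dx": 0.79,"dy": 0.08,"dz": 0.02,"wx": 0,"wy": 0,"wz": -0.045,"claw": 88},{"dx": 0.79,"dy": 0.08,"dz": 0.02,"wx": 0,"wy": 0,"wz": -0.045,"claw": 88}]}}

```text
clock: 1.6
tool_pos: [0.4177, -0.3284, 0.2307]
eef_rot: [0.855, 0.519, 0.0, 0.0]
contact_force: [-0.5, 0.4, -0.3]
opening: 0.997
finger_force: 0.0
```

```bash
python3 plan.py 470,-200,220,-15 500,0,200,10 447,309,70,26.3
```

```text
t 1.6 tcp [ 417.7 -328.4  230.7] closing -27.5 tilt [ 0.0003 -0.0001] open 87.8 ff 0.0 F [-0.5  0.4 -0.3] q7 -0.22
  dx 0.863 dy -0.081 dz 0.067 wz -0.0348
  dx 0.866 dy 0.014 dz 0.067 wz -0.0348
  -- (470.0, -200.0, 220.0, -15.0)
  dx 0.837 dy -0.095 dz 0.083 wz -0.0463
  dx 0.842 dy 0.027 dz 0.083 wz -0.0463
  dx 0.829 dy 0.149 dz 0.083 wz -0.0463
  -- (500.0, 0.0, 200.0, 10.0)
  dx 0.980 dy 0.005 dz 0.406 wz -0.0226
  dx 0.977 dy 0.074 dz 0.406 wz -0.0226
  dx 0.969 dy 0.143 dz 0.406 wz -0.0226
  dx 0.957 dy 0.212 dz 0.406 wz -0.0226
  -- (447.0, 309.0, 70.0, 26.3)
```

Call:
{"method": "step_arm", "body": {"motion": [{"dx": 0.86,"dy": -0.08,"dz": 0.07,"wx": 0,"wy": 0,"wz": -0.035,"claw": 70},{"dx": 0.86,"dy": -0.08,"dz": 0.07,"wx": 0,"wy": 0,"wz": -0.035,"claw": 70},{"dx": 0.86,"dy": -0.08,"dz": 0.07,"wx": 0,"wy": 0,"wz": -0.035,"claw": 70}]}}

```text
clock: 1.9
tool_pos: [0.443, -0.264, 0.225]
eef_rot: [0.825, 0.565, -0.0, -0.0]
contact_force: [0.5, -0.7, 0.2]
opening: 0.796
finger_force: 0.0
```

Call:
{"method": "step_arm", "body": {"motion": [{"dx": 0.87,"dy": 0.01,"dz": 0.07,"wx": 0,"wy": 0,"wz": -0.035,"claw": 70},{"dx": 0.87,"dy": 0.01,"dz": 0.07,"wx": 0,"wy": 0,"wz": -0.035,"claw": 70},{"dx": 0.87,"dy": 0.01,"dz": 0.07,"wx": 0,"wy": 0,"wz": -0.035,"claw": 70}]}}

```text
clock: 2.2
tool_pos: [0.4693, -0.2, 0.2195]
eef_rot: [0.793, 0.609, -0.0, 0.0]
contact_force: [0.1, -0.1, 0.8]
opening: 0.794
finger_force: 0.0
```

Call:
{"method": "step_arm", "body": {"motion": [{"dx": 0.84,"dy": -0.1,"dz": 0.08,"wx": 0,"wy": 0,"wz": -0.046,"claw": 70},{"dx": 0.84,"dy": -0.1,"dz": 0.08,"wx": 0,"wy": 0,"wz": -0.046,"claw": 70},{"dx": 0.84,"dy": -0.1,"dz": 0.08,"wx": 0,"wy": 0,"wz": -0.046,"claw": 70}]}}

```text
clock: 2.5
tool_pos: [0.4783, -0.1337, 0.213]
eef_rot: [0.747, 0.665, -0.001, 0.0]
contact_force: [0.3, -0.1, -1.0]
opening: 0.796
finger_force: 0.0
```

Call:
{"method": "step_arm", "body": {"motion": [{"dx": 0.84,"dy": 0.03,"dz": 0.08,"wx": 0,"wy": 0,"wz": -0.046,"claw": 70},{"dx": 0.84,"dy": 0.03,"dz": 0.08,"wx": 0,"wy": 0,"wz": -0.046,"claw": 70},{"dx": 0.84,"dy": 0.03,"dz": 0.08,"wx": 0,"wy": 0,"wz": -0.046,"claw": 70}]}}

```text
clock: 2.8
tool_pos: [0.4892, -0.0675, 0.2067]
eef_rot: [0.697, 0.717, -0.0, 0.0]
contact_force: [0.7, -0.5, 0.1]
opening: 0.795
finger_force: 0.0
```

Call:
{"method": "step_arm", "body": {"motion": [{"dx": 0.83,"dy": 0.15,"dz": 0.08,"wx": 0,"wy": 0,"wz": -0.046,"claw": 70},{"dx": 0.83,"dy": 0.15,"dz": 0.08,"wx": 0,"wy": 0,"wz": -0.046,"claw": 70},{"dx": 0.83,"dy": 0.15,"dz": 0.08,"wx": 0,"wy": 0,"wz": -0.046,"claw": 70}]}}

```text
clock: 3.1
tool_pos: [0.4996, -0.0008, 0.2003]
eef_rot: [0.644, 0.765, -0.0, 0.0]
contact_force: [0.1, -0.1, 0.5]
opening: 0.797
finger_force: 0.0
```

Call:
{"method": "step_arm", "body": {"motion": [{"dx": 0.98,"dy": 0.0,"dz": 0.1,"wx": 0,"wy": 0,"wz": -0.023,"claw": 70},{"dx": 0.98,"dy": 0.0,"dz": 0.1,"wx": 0,"wy": 0,"wz": -0.023,"claw": 70},{"dx": 0.98,"dy": 0.0,"dz": 0.1,"wx": 0,"wy": 0,"wz": -0.023,"claw": 70}]}}

```text
clock: 3.4
tool_pos: [0.4854, 0.0777, 0.1923]
eef_rot: [0.615, 0.789, -0.0, 0.0]
contact_force: [-0.3, -0.6, 1.4]
opening: 0.794
finger_force: 0.0
```

Call:
{"method": "step_arm", "body": {"motion": [{"dx": 0.98,"dy": 0.07,"dz": 0.1,"wx": 0,"wy": 0,"wz": -0.023,"claw": 70},{"dx": 0.98,"dy": 0.07,"dz": 0.1,"wx": 0,"wy": 0,"wz": -0.023,"claw": 70},{"dx": 0.98,"dy": 0.07,"dz": 0.1,"wx": 0,"wy": 0,"wz": -0.023,"claw": 70}]}}

```text
clock: 3.7
tool_pos: [0.4724, 0.1555, 0.1844]
eef_rot: [0.586, 0.81, 0.0, 0.0]
contact_force: [0.6, 0.1, 0.5]
opening: 0.791
finger_force: 0.0
```

Call:
{"method": "step_arm", "body": {"motion": [{"dx": 0.97,"dy": 0.14,"dz": 0.1,"wx": 0,"wy": 0,"wz": -0.023,"claw": 70},{"dx": 0.97,"dy": 0.14,"dz": 0.1,"wx": 0,"wy": 0,"wz": -0.023,"claw": 70},{"dx": 0.97,"dy": 0.14,"dz": 0.1,"wx": 0,"wy": 0,"wz": -0.023,"claw": 70}]}}

```text
clock: 4.0
tool_pos: [0.4591, 0.2328, 0.1763]
eef_rot: [0.556, 0.831, 0.001, 0.0]
contact_force: [-0.5, -0.4, 0.5]
opening: 0.794
finger_force: 0.0
```

Call:
{"method": "step_arm", "body": {"motion": [{"dx": 0.96,"dy": 0.21,"dz": 0.8,"wx": 0,"wy": 0,"wz": -0.023,"claw": 70},{"dx": 0.96,"dy": 0.21,"dz": 0.8,"wx": 0,"wy": 0,"wz": -0.023,"claw": 70},{"dx": 0.96,"dy": 0.21,"dz": 0.8,"wx": 0,"wy": 0,"wz": -0.023,"claw": 70},{"dx": 0.96,"dy": 0.21,"dz": 0.8,"wx": 0,"wy": 0,"wz": -0.023,"claw": 70}]}}

```text
clock: 4.4
tool_pos: [0.4459, 0.306, 0.1114]
eef_rot: [0.527, 0.85, -0.002, 0.001]
contact_force: [-0.9, -0.6, -0.6]
opening: 0.797
finger_force: 0.0
```

```bash
python3 plan.py 447,309,40,26.3; python3 -c "
from h import *
im,d=snap('scene'); c=im[140:260,140:340]; cv2.imwrite('pics/s1.png',cv2.resize(c,None,fx=4,fy=4,interpolation=cv2.INTER_CUBIC)[:,:,::-1])"
```

```text
t 4.4 tcp [445.9 306.  111.4] closing 26.3 tilt [-0.0003 -0.0046] open 70.2 ff 0.0 F [-0.9 -0.6 -0.6] q7 -0.81
  dx 0.027 dy 0.029 dz 0.892 wz 0.0002
  -- (447.0, 309.0, 40.0, 26.3)
```

View pics/s1.png

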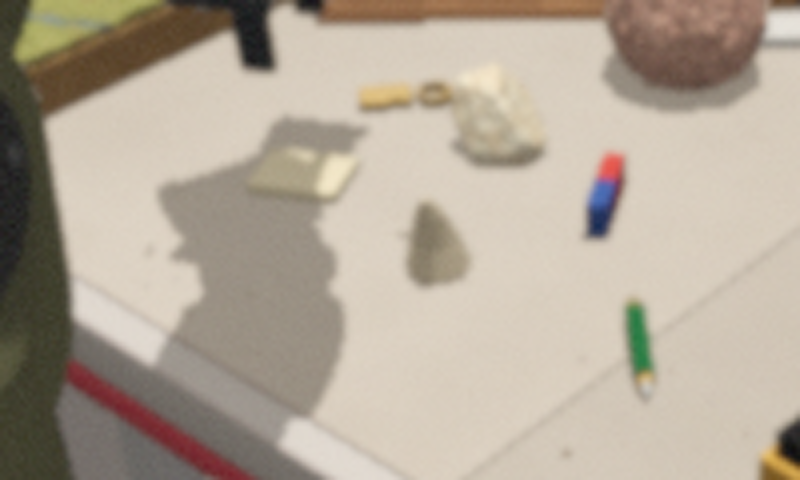

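The crop shows the tile (303,172) untouched in the arm's shadow, with the pick at (640,345) and the magnet at (605,193). I'll cross-check these positions from this second view.

```bash
python3 - <<'E'
from h import *
C=lambda l:(np.array(l,float)+.5)/4-.5+[140,140]
f=lambda l,z:(toplane('scene',C(l),z)[:,:2]*1000).round(0)
t=f([(247,187),(285,147),(358,153),(330,200)],.008);print('tile',t.tolist(),t.mean(0))
p=f([(632,298),(646,398)],.0065);print('pick',p.tolist(),p.mean(0))
p=f([(607,155),(624,155),(610,210),(591,206)],.027);print('mag',p.tolist(),p.mean(0))
p=f([(358,97),(435,93),(453,93)],.0095);print('lens far end, ring c, ring end',p.tolist())
E
```

```text
tile [[408.0, 325.0], [458.0, 344.0], [485.0, 298.0], [433.0, 269.0]] [446. 309.]
pick [[477.0, 42.0], [408.0, -27.0]] [442.5   7.5]
mag [[569.0, 141.0], [576.0, 132.0], [520.0, 96.0], [515.0, 109.0]] [545.  119.5]
lens far end, ring c, ring end [[536.0, 353.0], [575.0, 313.0], [583.0, 303.0]]
```

Call:
{"method": "step_arm", "body": {"motion": [{"dx": 0.03,"dy": 0.02,"dz": 0.5,"wx": 0,"wy": 0,"wz": 0,"claw": 64},{"dx": 0.03,"dy": 0.02,"dz": 0.95,"wx": 0,"wy": 0,"wz": 0,"claw": 64},{"dx": 0.03,"dy": 0.02,"dz": 0.95,"wx": 0,"wy": 0,"wz": 0,"claw": 64}]}}

```text
clock: 4.75
tool_pos: [0.4451, 0.3072, 0.0339]
eef_rot: [0.528, 0.849, -0.004, 0.001]
contact_force: [0.1, -0.3, -0.9]
opening: 0.729
finger_force: 0.0
```

Call:
{"method": "step_arm", "body": {"motion": [{"dx": 0,"dy": 0,"dz": 0.1,"wx": 0,"wy": 0,"wz": 0,"claw": 64},{"dx": 0,"dy": 0,"dz": 0.2,"wx": 0,"wy": 0,"wz": 0,"claw": 64},{"dx": 0,"dy": 0,"dz": 0.3,"wx": 0,"wy": 0,"wz": 0,"claw": 64},{"dx": 0,"dy": 0,"dz": 0.38,"wx": 0,"wy": 0,"wz": 0,"claw": 64},{"dx": 0,"dy": 0,"dz": 0.38,"wx": 0,"wy": 0,"wz": 0,"claw": 64}]}}

```text
clock: 5.25
tool_pos: [0.4446, 0.3123, 0.0055]
eef_rot: [0.526, 0.85, -0.0, 0.0]
contact_force: [0.7, -0.5, -0.4]
opening: 0.733
finger_force: 0.0
```

```bash
python3 plan.py 447,309,2.5,26.3
```

```text
t 5.25 tcp [444.6 312.3   5.5] closing 26.5 tilt [-0.0004 -0.0007] open 64.6 ff 0.0 F [ 0.7 -0.5 -0.4] q7 -0.93
  dx -0.050 dy 0.008 dz 0.037 wz 0.0012
  -- (447.0, 309.0, 2.5, 26.3)
```

Call:
{"method": "step_arm", "body": {"motion": [{"dx": -0.05,"dy": 0.01,"dz": 0.035,"wx": 0,"wy": 0,"wz": 0,"claw": 64},{"dx": -0.05,"dy": 0.01,"dz": 0.035,"wx": 0,"wy": 0,"wz": 0,"claw": 50},{"dx": -0.05,"dy": 0.01,"dz": 0.035,"wx": 0,"wy": 0,"wz": 0,"claw": 40},{"dx": -0.05,"dy": 0.01,"dz": 0.035,"wx": 0,"wy": 0,"wz": 0,"claw": 40},{"dx": -0.05,"dy": 0.01,"dz": 0.035,"wx": 0,"wy": 0,"wz": 0,"claw": 40},{"dx": -0.05,"dy": 0.01,"dz": 0.035,"wx": 0,"wy": 0,"wz": 0,"claw": 40}], "force": 20}}

```text
clock: 5.85
tool_pos: [0.4473, 0.3094, 0.0032]
eef_rot: [0.526, 0.85, 0.0, 0.0]
contact_force: [-0.4, -0.8, 0.9]
opening: 0.54
finger_force: 20.0
```

Call:
{"method": "step_arm", "body": {"motion": [{"dx": 0,"dy": 0,"dz": -0.2,"wx": 0,"wy": 0,"wz": 0,"claw": 40},{"dx": 0,"dy": 0,"dz": -0.6,"wx": 0,"wy": 0,"wz": 0,"claw": 40},{"dx": 0,"dy": 0,"dz": -1,"wx": 0,"wy": 0,"wz": 0,"claw": 40},{"dx": 0,"dy": 0,"dz": -1,"wx": 0,"wy": 0,"wz": 0,"claw": 40}]}}

```text
clock: 6.25
tool_pos: [0.449, 0.311, 0.0864]
eef_rot: [0.526, 0.85, 0.003, 0.001]
contact_force: [-0.4, 0.8, -1.1]
opening: 0.541
finger_force: 20.0
```

```bash
python3 plan.py 490,0,150,10 549,-199,110,-4.3
```

```text
t 6.25 tcp [449.  311.   86.4] closing 26.5 tilt [0.0046 0.0046] open 47.6 ff 20.0 F [-0.4  0.8 -1.1] q7 -0.85
  dx -0.927 dy -0.319 dz -0.199 wz 0.0229
  dx -0.948 dy -0.251 dz -0.199 wz 0.0229
  dx -0.963 dy -0.182 dz -0.199 wz 0.0229
  dx -0.974 dy -0.113 dz -0.199 wz 0.0229
  -- (490.0, 0.0, 150.0, 10.0)
  dx -0.859 dy 0.098 dz 0.167 wz 0.0265
  dx -0.848 dy 0.169 dz 0.167 wz 0.0265
  dx -0.831 dy 0.239 dz 0.167 wz 0.0265
  -- (549.0, -199.0, 110.0, -4.3)
```

Call:
{"method": "step_arm", "body": {"motion": [{"dx": -0.93,"dy": -0.32,"dz": -0.4,"wx": 0,"wy": 0,"wz": 0.023,"claw": 40},{"dx": -0.93,"dy": -0.32,"dz": -0.4,"wx": 0,"wy": 0,"wz": 0.023,"claw": 40},{"dx": -0.93,"dy": -0.32,"dz": -0.4,"wx": 0,"wy": 0,"wz": 0.023,"claw": 40}]}}

```text
clock: 6.55
tool_pos: [0.4586, 0.2247, 0.1153]
eef_rot: [0.56, 0.829, -0.002, 0.002]
contact_force: [0.1, -0.4, -0.5]
opening: 0.539
finger_force: 20.0
```

Call:
{"method": "step_arm", "body": {"motion": [{"dx": -0.95,"dy": -0.25,"dz": -0.4,"wx": 0,"wy": 0,"wz": 0.023,"claw": 40},{"dx": -0.95,"dy": -0.25,"dz": -0.4,"wx": 0,"wy": 0,"wz": 0.023,"claw": 40},{"dx": -0.95,"dy": -0.25,"dz": -0.4,"wx": 0,"wy": 0,"wz": 0.023,"claw": 40}]}}

```text
clock: 6.85
tool_pos: [0.4689, 0.148, 0.1472]
eef_rot: [0.589, 0.808, -0.002, 0.001]
contact_force: [0.2, 0.0, -1.5]
opening: 0.541
finger_force: 20.0
```

Call:
{"method": "step_arm", "body": {"motion": [{"dx": -0.96,"dy": -0.18,"dz": 0,"wx": 0,"wy": 0,"wz": 0.023,"claw": 40},{"dx": -0.96,"dy": -0.18,"dz": 0,"wx": 0,"wy": 0,"wz": 0.023,"claw": 40},{"dx": -0.96,"dy": -0.18,"dz": 0,"wx": 0,"wy": 0,"wz": 0.023,"claw": 40}]}}

```text
clock: 7.15
tool_pos: [0.4782, 0.0718, 0.1459]
eef_rot: [0.617, 0.787, -0.002, 0.0]
contact_force: [-0.2, 0.2, -0.2]
opening: 0.541
finger_force: 20.0
```

Call:
{"method": "step_arm", "body": {"motion": [{"dx": -0.97,"dy": -0.11,"dz": 0,"wx": 0,"wy": 0,"wz": 0.023,"claw": 40},{"dx": -0.97,"dy": -0.11,"dz": 0,"wx": 0,"wy": 0,"wz": 0.023,"claw": 40},{"dx": -0.97,"dy": -0.11,"dz": 0,"wx": 0,"wy": 0,"wz": 0.023,"claw": 40}]}}

```text
clock: 7.45
tool_pos: [0.4888, -0.0046, 0.1461]
eef_rot: [0.645, 0.764, -0.001, 0.0]
contact_force: [0.3, 0.2, -1.1]
opening: 0.539
finger_force: 20.0
```

Call:
{"method": "step_arm", "body": {"motion": [{"dx": -0.86,"dy": 0.1,"dz": 0.1,"wx": 0,"wy": 0,"wz": 0.0265,"claw": 40},{"dx": -0.86,"dy": 0.1,"dz": 0.1,"wx": 0,"wy": 0,"wz": 0.0265,"claw": 40},{"dx": -0.86,"dy": 0.1,"dz": 0.1,"wx": 0,"wy": 0,"wz": 0.0265,"claw": 40}]}}

```text
clock: 7.75
tool_pos: [0.5093, -0.0689, 0.1381]
eef_rot: [0.676, 0.737, -0.0, 0.0]
contact_force: [0.7, 0.2, -1.5]
opening: 0.538
finger_force: 20.0
```

Call:
{"method": "step_arm", "body": {"motion": [{"dx": -0.85,"dy": 0.1,"dz": 0.1,"wx": 0,"wy": 0,"wz": 0.0265,"claw": 40},{"dx": -0.85,"dy": 0.1,"dz": 0.1,"wx": 0,"wy": 0,"wz": 0.0265,"claw": 40},{"dx": -0.85,"dy": 0.1,"dz": 0.1,"wx": 0,"wy": 0,"wz": 0.0265,"claw": 40}]}}

```text
clock: 8.05
tool_pos: [0.5231, -0.1352, 0.1303]
eef_rot: [0.705, 0.709, 0.0, -0.0]
contact_force: [-1.3, 0.4, -0.5]
opening: 0.541
finger_force: 20.0
```

Call:
{"method": "step_arm", "body": {"motion": [{"dx": -0.83,"dy": 0.1,"dz": 0.1,"wx": 0,"wy": 0,"wz": 0.0265,"claw": 40},{"dx": -0.83,"dy": 0.1,"dz": 0.1,"wx": 0,"wy": 0,"wz": 0.0265,"claw": 40},{"dx": -0.83,"dy": 0.1,"dz": 0.1,"wx": 0,"wy": 0,"wz": 0.0265,"claw": 40},{"dx": -0.83,"dy": 0.1,"dz": 0.1,"wx": 0,"wy": 0,"wz": 0.0265,"claw": 40},{"dx": -0.83,"dy": 0.1,"dz": 0.1,"wx": 0,"wy": 0,"wz": 0.0265,"claw": 40}]}}

```text
clock: 8.55
tool_pos: [0.5316, -0.1972, 0.1234]
eef_rot: [0.732, 0.681, 0.001, -0.001]
contact_force: [0.4, -0.4, 0.1]
opening: 0.54
finger_force: 20.0
```

```bash
python3 plan.py 547.5,-199,80,-4.3; python3 -c "
from h import *
im,d=snap('scene'); c=im[100:320,320:540]; cv2.imwrite('pics/s2.png',cv2.resize(c,None,fx=2.7,fy=2.7,interpolation=cv2.INTER_CUBIC)[:,:,::-1])"
```

```text
t 8.55 tcp [ 531.6 -197.2  123.4] closing -4.1 tilt [0.0006 0.0025] open 47.6 ff 20.0 F [ 0.4 -0.4  0.1] q7 -0.31
  dx -0.008 dy 0.199 dz 0.543 wz 0.0012
  -- (547.5, -199.0, 80.0, -4.3)
```

View pics/s2.png

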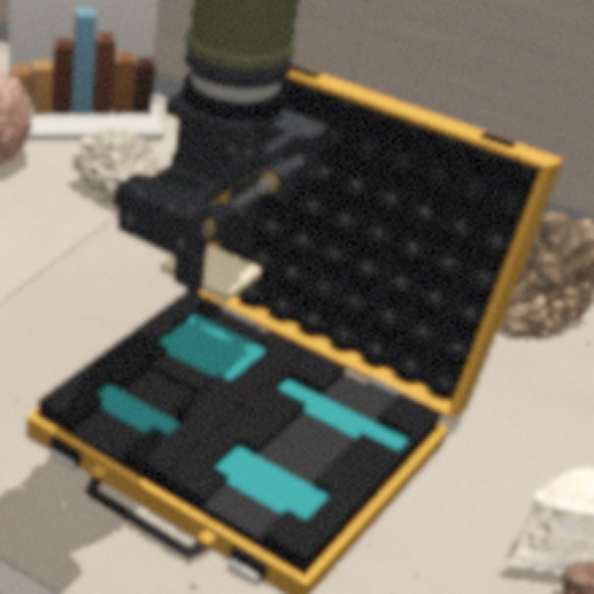

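The tile hangs over its pocket (215,345), and the gripper body is near the lid. I'll aim a few mm toward the near side and go down slowly, watching the force.

Call:
{"method": "step_arm", "body": {"motion": [{"dx": 0.02,"dy": 0.19,"dz": 0.5,"wx": 0,"wy": 0,"wz": 0.001,"claw": 40},{"dx": 0.02,"dy": 0.19,"dz": 0.5,"wx": 0,"wy": 0,"wz": 0.001,"claw": 40},{"dx": 0.02,"dy": 0.19,"dz": 0.75,"wx": 0,"wy": 0,"wz": 0.001,"claw": 40},{"dx": 0.02,"dy": 0.19,"dz": 0.75,"wx": 0,"wy": 0,"wz": 0.001,"claw": 40},{"dx": 0.02,"dy": 0.19,"dz": 0.75,"wx": 0,"wy": 0,"wz": 0.001,"claw": 40},{"dx": 0.02,"dy": 0.19,"dz": 0.75,"wx": 0,"wy": 0,"wz": 0.001,"claw": 40}]}}

```text
clock: 9.2
tool_pos: [0.5469, -0.2005, 0.0645]
eef_rot: [0.734, 0.679, 0.0, 0.001]
contact_force: [0.4, -0.2, -1.0]
opening: 0.539
finger_force: 20.0
```

```bash
python3 plan.py 547.5,-200,38,-4.3
```

```text
t 9.2 tcp [ 546.9 -200.5   64.5] closing -4.5 tilt [ 0.0016 -0.0003] open 47.5 ff 20.0 F [ 0.4 -0.2 -1. ] q7 -0.36
  dx 0.007 dy 0.007 dz 0.332 wz -0.0012
  -- (547.5, -200.0, 38.0, -4.3)
```

Call:
{"method": "step_arm", "body": {"motion": [{"dx": 0.01,"dy": 0.02,"dz": 0.1,"wx": 0,"wy": 0,"wz": -0.001,"claw": 40},{"dx": 0.01,"dy": 0.02,"dz": 0.18,"wx": 0,"wy": 0,"wz": -0.001,"claw": 40},{"dx": 0.01,"dy": 0.02,"dz": 0.25,"wx": 0,"wy": 0,"wz": -0.001,"claw": 40},{"dx": 0.01,"dy": 0.02,"dz": 0.3,"wx": 0,"wy": 0,"wz": -0.001,"claw": 40},{"dx": 0.01,"dy": 0.02,"dz": 0.33,"wx": 0,"wy": 0,"wz": -0.001,"claw": 40},{"dx": 0.01,"dy": 0.02,"dz": 0.33,"wx": 0,"wy": 0,"wz": -0.001,"claw": 40}]}}

```text
clock: 9.8
tool_pos: [0.5477, -0.2, 0.0363]
eef_rot: [0.734, 0.68, -0.0, -0.0]
contact_force: [-1.6, -0.0, -0.5]
opening: 0.539
finger_force: 20.0
```

Call:
{"method": "step_arm", "body": {"motion": [{"dx": 0,"dy": 0,"dz": 0.012,"wx": 0,"wy": 0,"wz": 0,"claw": 40},{"dx": 0,"dy": 0,"dz": 0.012,"wx": 0,"wy": 0,"wz": 0,"claw": 40}]}}

```text
clock: 10.0
tool_pos: [0.5481, -0.2001, 0.0358]
eef_rot: [0.734, 0.68, 0.0, 0.0]
contact_force: [0.6, 0.3, -0.6]
opening: 0.539
finger_force: 20.0
```

```bash
python3 plan.py 547.5,-200,36,-4.3
```

```text
t 10.0 tcp [ 548.1 -200.1   35.8] closing -4.4 tilt [ 0.0002 -0.0001] open 47.5 ff 20.0 F [ 0.6  0.3 -0.6] q7 -0.38
  dx 0.001 dy -0.007 dz -0.002 wz -0.0004
  -- (547.5, -200.0, 36.0, -4.3)
```

Call:
{"method": "step_arm", "body": {"motion": [{"dx": 0,"dy": 0,"dz": 0.006,"wx": 0,"wy": 0,"wz": 0,"claw": 40},{"dx": 0,"dy": 0,"dz": 0.012,"wx": 0,"wy": 0,"wz": 0,"claw": 40},{"dx": 0,"dy": 0,"dz": 0.012,"wx": 0,"wy": 0,"wz": 0,"claw": 40}]}}

```text
clock: 10.3
tool_pos: [0.5481, -0.2002, 0.0352]
eef_rot: [0.734, 0.68, 0.0, 0.0]
contact_force: [-1.3, -0.1, 3.2]
opening: 0.539
finger_force: 20.0
```

Call:
{"method": "step_arm", "body": {"motion": [{"dx": 0,"dy": 0,"dz": 0.006,"wx": 0,"wy": 0,"wz": 0,"claw": 40},{"dx": 0,"dy": 0,"dz": 0.006,"wx": 0,"wy": 0,"wz": 0,"claw": 40}]}}

```text
clock: 10.5
tool_pos: [0.5481, -0.2001, 0.0352]
eef_rot: [0.734, 0.68, -0.0, 0.0]
contact_force: [-1.6, -0.7, 8.2]
opening: 0.537
finger_force: 20.0
```

Contact with the pocket floor is at TCP z 0.0352. I'll release with a small opening and rise.

Call:
{"method": "step_arm", "body": {"motion": [{"dx": 0,"dy": 0,"dz": 0,"wx": 0,"wy": 0,"wz": 0,"claw": 51},{"dx": 0,"dy": 0,"dz": 0,"wx": 0,"wy": 0,"wz": 0,"claw": 54},{"dx": 0,"dy": 0,"dz": 0,"wx": 0,"wy": 0,"wz": 0,"claw": 54},{"dx": 0,"dy": 0,"dz": -0.1,"wx": 0,"wy": 0,"wz": 0,"claw": 54},{"dx": 0,"dy": -0.1,"dz": -0.5,"wx": 0,"wy": 0,"wz": 0,"claw": 54},{"dx": 0,"dy": -0.2,"dz": -1,"wx": 0,"wy": 0,"wz": 0,"claw": 40},{"dx": 0,"dy": -0.2,"dz": -1,"wx": 0,"wy": 0,"wz": 0,"claw": 40}]}}

```text
clock: 11.2
tool_pos: [0.534, -0.1994, 0.1189]
eef_rot: [0.734, 0.68, 0.002, 0.003]
contact_force: [0.6, -1.0, 0.3]
opening: 0.466
finger_force: 0.0
```

```bash
python3 plan.py 530,0,130,-31 547,121,70,-62
```

```text
t 11.2 tcp [ 534.  -199.4  118.9] closing -4.4 tilt [ 0.0069 -0.0019] open 41.0 ff 0.0 F [ 0.6 -1.   0.3] q7 -0.33
  dx 0.827 dy -0.080 dz -0.046 wz 0.0493
  dx 0.805 dy -0.207 dz -0.046 wz 0.0493
  dx 0.763 dy -0.328 dz -0.046 wz 0.0493
  -- (530.0, 0.0, 130.0, -31.0)
  dx 0.703 dy -0.298 dz 0.375 wz 0.0861
  dx 0.598 dy -0.475 dz 0.375 wz 0.0861
  -- (547.0, 121.0, 70.0, -62.0)
```

Call:
{"method": "step_arm", "body": {"motion": [{"dx": 0.83,"dy": -0.08,"dz": -0.05,"wx": 0,"wy": 0,"wz": 0.05,"claw": 40},{"dx": 0.83,"dy": -0.08,"dz": -0.05,"wx": 0,"wy": 0,"wz": 0.05,"claw": 40},{"dx": 0.83,"dy": -0.08,"dz": -0.05,"wx": 0,"wy": 0,"wz": 0.05,"claw": 40}]}}

```text
clock: 11.5
tool_pos: [0.5313, -0.1282, 0.1188]
eef_rot: [0.783, 0.622, 0.001, -0.001]
contact_force: [1.1, -0.0, 0.1]
opening: 0.454
finger_force: 0.0
```

Call:
{"method": "step_arm", "body": {"motion": [{"dx": 0.81,"dy": -0.21,"dz": -0.05,"wx": 0,"wy": 0,"wz": 0.05,"claw": 40},{"dx": 0.81,"dy": -0.21,"dz": -0.05,"wx": 0,"wy": 0,"wz": 0.05,"claw": 40},{"dx": 0.81,"dy": -0.21,"dz": -0.05,"wx": 0,"wy": 0,"wz": 0.05,"claw": 40}]}}

```text
clock: 11.8
tool_pos: [0.5298, -0.0628, 0.1224]
eef_rot: [0.829, 0.559, 0.001, -0.0]
contact_force: [0.2, -0.2, -0.6]
opening: 0.454
finger_force: 0.0
```

Call:
{"method": "step_arm", "body": {"motion": [{"dx": 0.76,"dy": -0.33,"dz": -0.05,"wx": 0,"wy": 0,"wz": 0.05,"claw": 40},{"dx": 0.76,"dy": -0.33,"dz": -0.05,"wx": 0,"wy": 0,"wz": 0.05,"claw": 40},{"dx": 0.76,"dy": -0.33,"dz": -0.05,"wx": 0,"wy": 0,"wz": 0.05,"claw": 40}]}}

```text
clock: 12.1
tool_pos: [0.5285, 0.0022, 0.1263]
eef_rot: [0.871, 0.491, 0.0, -0.0]
contact_force: [0.4, -0.6, 0.8]
opening: 0.452
finger_force: 0.0
```

Call:
{"method": "step_arm", "body": {"motion": [{"dx": 0.7,"dy": -0.3,"dz": 0.2,"wx": 0,"wy": 0,"wz": 0.086,"claw": 40},{"dx": 0.7,"dy": -0.3,"dz": 0.2,"wx": 0,"wy": 0,"wz": 0.086,"claw": 40},{"dx": 0.7,"dy": -0.3,"dz": 0.2,"wx": 0,"wy": 0,"wz": 0.086,"claw": 40}]}}

```text
clock: 12.4
tool_pos: [0.5371, 0.0609, 0.1096]
eef_rot: [0.93, 0.368, -0.0, 0.0]
contact_force: [-0.7, 0.0, -0.3]
opening: 0.452
finger_force: 0.0
```

Call:
{"method": "step_arm", "body": {"motion": [{"dx": 0.6,"dy": -0.48,"dz": 0.5,"wx": 0,"wy": 0,"wz": 0.086,"claw": 40},{"dx": 0.6,"dy": -0.48,"dz": 0.5,"wx": 0,"wy": 0,"wz": 0.086,"claw": 40},{"dx": 0.6,"dy": -0.48,"dz": 0.5,"wx": 0,"wy": 0,"wz": 0.086,"claw": 40},{"dx": 0.6,"dy": -0.48,"dz": 0.5,"wx": 0,"wy": 0,"wz": 0.086,"claw": 40},{"dx": 0.6,"dy": -0.48,"dz": 0.5,"wx": 0,"wy": 0,"wz": 0.086,"claw": 40}]}}

```text
clock: 12.9
tool_pos: [0.5459, 0.1183, 0.0709]
eef_rot: [0.971, 0.238, -0.0, 0.001]
contact_force: [0.5, -0.8, 0.6]
opening: 0.45
finger_force: 0.0
```

```bash
python3 plan.py 546.5,121.5,8,-62; python3 -c "
from h import *
im,d=snap('scene'); a=im[100:220,210:370]; b=im[180:320,320:500]
a=cv2.resize(a,(560,420),interpolation=cv2.INTER_CUBIC);b=cv2.resize(b,(231,180),interpolation=cv2.INTER_CUBIC)
o=np.zeros((420,795,3),np.uint8);o[:,:560]=a;o[:180,564:]=b
cv2.imwrite('pics/s3.png',o[:,:,::-1])"
```

```text
t 12.9 tcp [545.9 118.3  70.9] closing -62.4 tilt [ 0.0003 -0.0025] open 39.6 ff 0.0 F [ 0.5 -0.8  0.6] q7 -1.51
  dx 0.025 dy -0.032 dz 0.787 wz -0.0023
  -- (546.5, 121.5, 8.0, -62.0)
```

View pics/s3.png

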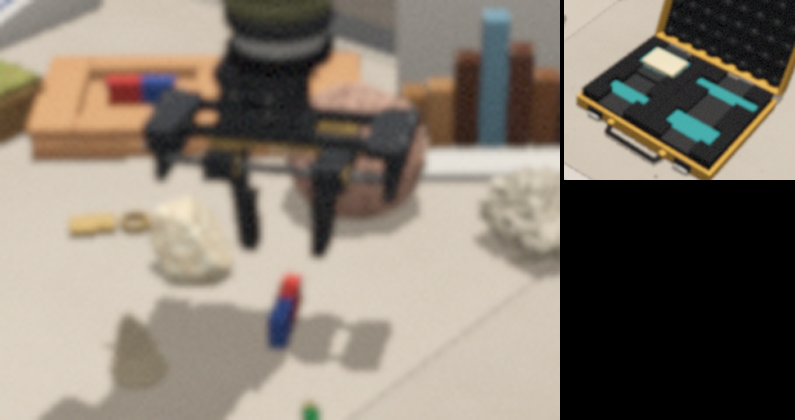

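The tile is seated in its pocket (663,62 in the inset). The fingers straddle the magnet (285,310), so I'll go down and grip.

Call:
{"method": "step_arm", "body": {"motion": [{"dx": 0.03,"dy": -0.02,"dz": 0.3,"wx": 0,"wy": 0,"wz": 0,"claw": 40},{"dx": 0.03,"dy": -0.02,"dz": 0.5,"wx": 0,"wy": 0,"wz": 0,"claw": 40},{"dx": 0.03,"dy": -0.02,"dz": 0.65,"wx": 0,"wy": 0,"wz": 0,"claw": 40},{"dx": 0.03,"dy": -0.02,"dz": 0.78,"wx": 0,"wy": 0,"wz": 0,"claw": 40},{"dx": 0.03,"dy": -0.02,"dz": 0.78,"wx": 0,"wy": 0,"wz": 0,"claw": 40},{"dx": 0.03,"dy": -0.02,"dz": 0.78,"wx": 0,"wy": 0,"wz": 0,"claw": 40}]}}

```text
clock: 13.55
tool_pos: [0.547, 0.1244, 0.0081]
eef_rot: [0.971, 0.239, 0.0, 0.0]
contact_force: [-0.2, -0.6, 0.4]
opening: 0.456
finger_force: 0.0
```

Call:
{"method": "step_arm", "body": {"motion": [{"dx": 0,"dy": 0,"dz": 0,"wx": 0,"wy": 0,"wz": 0,"claw": 25},{"dx": 0,"dy": 0,"dz": 0,"wx": 0,"wy": 0,"wz": 0,"claw": 18},{"dx": 0,"dy": 0,"dz": 0,"wx": 0,"wy": 0,"wz": 0,"claw": 10},{"dx": 0,"dy": 0,"dz": 0,"wx": 0,"wy": 0,"wz": 0,"claw": 10},{"dx": 0,"dy": 0,"dz": 0,"wx": 0,"wy": 0,"wz": 0,"claw": 10},{"dx": 0,"dy": 0,"dz": 0,"wx": 0,"wy": 0,"wz": 0,"claw": 10}], "force": 20}}

```text
clock: 14.15
tool_pos: [0.5472, 0.1247, 0.0083]
eef_rot: [0.971, 0.239, 0.0, 0.0]
contact_force: [0.4, -1.3, 6.0]
opening: 0.167
finger_force: 20.0
```

Call:
{"method": "step_arm", "body": {"motion": [{"dx": 0,"dy": 0,"dz": -0.2,"wx": 0,"wy": 0,"wz": 0,"claw": 10},{"dx": 0,"dy": 0,"dz": -0.6,"wx": 0,"wy": 0,"wz": 0,"claw": 10},{"dx": 0,"dy": 0,"dz": -1,"wx": 0,"wy": 0,"wz": 0,"claw": 10},{"dx": 0,"dy": 0,"dz": -1,"wx": 0,"wy": 0,"wz": 0,"claw": 10}]}}

```text
clock: 14.55
tool_pos: [0.5493, 0.1254, 0.0922]
eef_rot: [0.971, 0.239, 0.004, -0.0]
contact_force: [1.7, -0.5, -0.7]
opening: 0.17
finger_force: 20.0
```

```bash
python3 plan.py 500,0,130,-35 449,-192.5,120,-4.3
```

```text
t 14.55 tcp [549.3 125.4  92.2] closing -62.3 tilt [0.0071 0.0021] open 14.9 ff 20.0 F [ 1.7 -0.5 -0.7] q7 -1.51
  dx -0.637 dy 0.551 dz -0.236 wz -0.0759
  dx -0.749 dy 0.385 dz -0.236 wz -0.0759
  -- (500.0, 0.0, 130.0, -35.0)
  dx -0.779 dy 0.286 dz 0.042 wz -0.0569
  dx -0.817 dy 0.143 dz 0.042 wz -0.0569
  dx -0.830 dy -0.004 dz 0.042 wz -0.0569
  -- (449.0, -192.5, 120.0, -4.3)
```

Call:
{"method": "step_arm", "body": {"motion": [{"dx": -0.64,"dy": 0.55,"dz": -0.24,"wx": 0,"wy": 0,"wz": -0.076,"claw": 10},{"dx": -0.64,"dy": 0.55,"dz": -0.24,"wx": 0,"wy": 0,"wz": -0.076,"claw": 10},{"dx": -0.64,"dy": 0.55,"dz": -0.24,"wx": 0,"wy": 0,"wz": -0.076,"claw": 10}]}}

```text
clock: 14.85
tool_pos: [0.5203, 0.0576, 0.1076]
eef_rot: [0.936, 0.351, -0.002, 0.001]
contact_force: [0.3, -0.2, -0.2]
opening: 0.169
finger_force: 20.0
```

Call:
{"method": "step_arm", "body": {"motion": [{"dx": -0.75,"dy": 0.39,"dz": -0.24,"wx": 0,"wy": 0,"wz": -0.076,"claw": 10},{"dx": -0.75,"dy": 0.39,"dz": -0.24,"wx": 0,"wy": 0,"wz": -0.076,"claw": 10},{"dx": -0.75,"dy": 0.39,"dz": -0.24,"wx": 0,"wy": 0,"wz": -0.076,"claw": 10}]}}

```text
clock: 15.15
tool_pos: [0.4964, -0.0039, 0.1265]
eef_rot: [0.888, 0.46, -0.001, 0.0]
contact_force: [0.7, 0.5, -0.1]
opening: 0.168
finger_force: 20.0
```

Call:
{"method": "step_arm", "body": {"motion": [{"dx": -0.78,"dy": 0.29,"dz": 0.04,"wx": 0,"wy": 0,"wz": -0.057,"claw": 10},{"dx": -0.78,"dy": 0.29,"dz": 0.04,"wx": 0,"wy": 0,"wz": -0.057,"claw": 10},{"dx": -0.78,"dy": 0.29,"dz": 0.04,"wx": 0,"wy": 0,"wz": -0.057,"claw": 10}]}}

```text
clock: 15.45
tool_pos: [0.4803, -0.0671, 0.1225]
eef_rot: [0.843, 0.537, -0.001, -0.0]
contact_force: [-0.1, 0.6, -0.8]
opening: 0.167
finger_force: 20.0
```

Call:
{"method": "step_arm", "body": {"motion": [{"dx": -0.82,"dy": 0.14,"dz": 0.04,"wx": 0,"wy": 0,"wz": -0.057,"claw": 10},{"dx": -0.82,"dy": 0.14,"dz": 0.04,"wx": 0,"wy": 0,"wz": -0.057,"claw": 10},{"dx": -0.82,"dy": 0.14,"dz": 0.04,"wx": 0,"wy": 0,"wz": -0.057,"claw": 10}]}}

```text
clock: 15.75
tool_pos: [0.4636, -0.1306, 0.1194]
eef_rot: [0.792, 0.611, -0.0, -0.0]
contact_force: [0.8, 0.5, -0.2]
opening: 0.165
finger_force: 20.0
```

Call:
{"method": "step_arm", "body": {"motion": [{"dx": -0.83,"dy": 0,"dz": 0.04,"wx": 0,"wy": 0,"wz": -0.057,"claw": 10},{"dx": -0.83,"dy": 0,"dz": 0.04,"wx": 0,"wy": 0,"wz": -0.057,"claw": 10},{"dx": -0.83,"dy": 0,"dz": 0.04,"wx": 0,"wy": 0,"wz": -0.057,"claw": 10},{"dx": -0.83,"dy": 0,"dz": 0.04,"wx": 0,"wy": 0,"wz": -0.057,"claw": 10},{"dx": -0.83,"dy": 0,"dz": 0.04,"wx": 0,"wy": 0,"wz": -0.057,"claw": 10}]}}

```text
clock: 16.25
tool_pos: [0.4486, -0.1912, 0.1169]
eef_rot: [0.731, 0.682, 0.001, -0.0]
contact_force: [0.4, -0.5, -0.9]
opening: 0.169
finger_force: 20.0
```

```bash
python3 plan.py 449,-192.5,55,-4.3; python3 -c "
from h import *
im,d=snap('scene'); c=im[120:320,320:520]; cv2.imwrite('pics/s4.png',cv2.resize(c,None,fx=3,fy=3,interpolation=cv2.INTER_CUBIC)[:,:,::-1])"
```

```text
t 16.25 tcp [ 448.6 -191.2  116.9] closing -4.0 tilt [0.0018 0.0018] open 14.9 ff 20.0 F [ 0.4 -0.5 -0.9] q7 -0.42
  dx -0.016 dy 0.006 dz 0.774 wz 0.0016
  -- (449.0, -192.5, 55.0, -4.3)
```

View pics/s4.png

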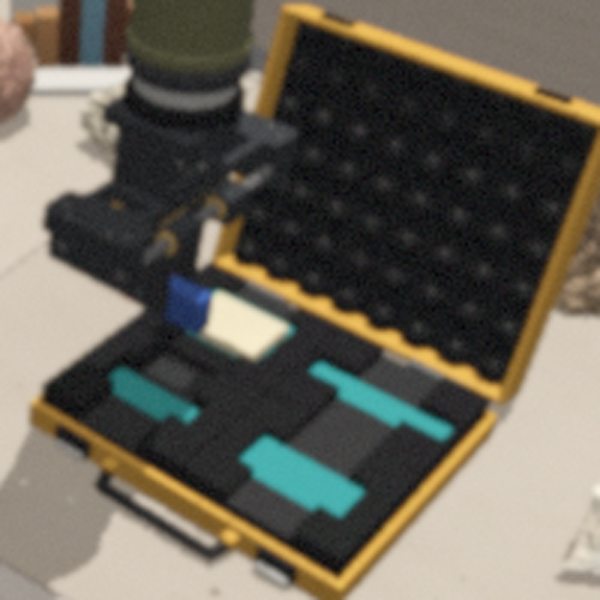

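The magnet (190,303) is held level above its pocket (150,395), and the tile is seated. Lowering it now.

Call:
{"method": "step_arm", "body": {"motion": [{"dx": -0.01,"dy": 0,"dz": 0.3,"wx": 0,"wy": 0,"wz": 0.002,"claw": 10},{"dx": -0.01,"dy": 0,"dz": 0.6,"wx": 0,"wy": 0,"wz": 0.002,"claw": 10},{"dx": -0.01,"dy": 0,"dz": 0.75,"wx": 0,"wy": 0,"wz": 0.002,"claw": 10},{"dx": -0.01,"dy": 0,"dz": 0.75,"wx": 0,"wy": 0,"wz": 0.002,"claw": 10},{"dx": -0.01,"dy": 0,"dz": 0.75,"wx": 0,"wy": 0,"wz": 0.002,"claw": 10}]}}

```text
clock: 16.8
tool_pos: [0.4475, -0.1937, 0.0569]
eef_rot: [0.734, 0.679, 0.0, -0.0]
contact_force: [0.2, 0.6, -0.7]
opening: 0.168
finger_force: 20.0
```

Call:
{"method": "step_arm", "body": {"motion": [{"dx": 0,"dy": 0,"dz": 0.08,"wx": 0,"wy": 0,"wz": 0,"claw": 10},{"dx": 0,"dy": 0,"dz": 0.14,"wx": 0,"wy": 0,"wz": 0,"claw": 10},{"dx": 0,"dy": 0,"dz": 0.2,"wx": 0,"wy": 0,"wz": 0,"claw": 10},{"dx": 0,"dy": 0,"dz": 0.2,"wx": 0,"wy": 0,"wz": 0,"claw": 10}]}}

```text
clock: 17.2
tool_pos: [0.4467, -0.1949, 0.0403]
eef_rot: [0.735, 0.679, -0.0, -0.0]
contact_force: [0.2, 0.3, -0.8]
opening: 0.165
finger_force: 20.0
```

```bash
python3 plan.py 449,-192.5,34.5,-4.3
```

```text
t 17.2 tcp [ 446.7 -194.9   40.3] closing -4.5 tilt [-0.0006 -0.    ] open 14.6 ff 20.0 F [ 0.2  0.3 -0.8] q7 -0.53
  dx 0.032 dy 0.026 dz 0.072 wz -0.0013
  -- (449.0, -192.5, 34.5, -4.3)
```

Call:
{"method": "step_arm", "body": {"motion": [{"dx": 0.02,"dy": 0.025,"dz": 0.03,"wx": 0,"wy": 0,"wz": 0,"claw": 10},{"dx": 0.02,"dy": 0.025,"dz": 0.06,"wx": 0,"wy": 0,"wz": 0,"claw": 10},{"dx": 0.02,"dy": 0.025,"dz": 0.06,"wx": 0,"wy": 0,"wz": 0,"claw": 10}]}}

```text
clock: 17.5
tool_pos: [0.449, -0.1934, 0.0357]
eef_rot: [0.735, 0.679, -0.0, -0.0]
contact_force: [-0.1, 0.4, -0.3]
opening: 0.17
finger_force: 20.0
```

Call:
{"method": "step_arm", "body": {"motion": [{"dx": 0,"dy": 0,"dz": 0.006,"wx": 0,"wy": 0,"wz": 0,"claw": 10},{"dx": 0,"dy": 0,"dz": 0.012,"wx": 0,"wy": 0,"wz": 0,"claw": 10},{"dx": 0,"dy": 0,"dz": 0.012,"wx": 0,"wy": 0,"wz": 0,"claw": 10}]}}

```text
clock: 17.8
tool_pos: [0.449, -0.1936, 0.035]
eef_rot: [0.735, 0.678, -0.0, 0.0]
contact_force: [0.5, 0.9, -1.0]
opening: 0.167
finger_force: 20.0
```

Call:
{"method": "step_arm", "body": {"motion": [{"dx": 0,"dy": 0,"dz": 0.006,"wx": 0,"wy": 0,"wz": 0,"claw": 10},{"dx": 0,"dy": 0,"dz": 0.006,"wx": 0,"wy": 0,"wz": 0,"claw": 10}]}}

```text
clock: 18.0
tool_pos: [0.449, -0.1935, 0.0345]
eef_rot: [0.735, 0.679, 0.0, 0.0]
contact_force: [0.3, 0.2, -1.3]
opening: 0.173
finger_force: 20.0
```

Call:
{"method": "step_arm", "body": {"motion": [{"dx": 0,"dy": 0,"dz": 0.006,"wx": 0,"wy": 0,"wz": 0,"claw": 10},{"dx": 0,"dy": 0,"dz": 0.006,"wx": 0,"wy": 0,"wz": 0,"claw": 10}]}}

```text
clock: 18.2
tool_pos: [0.449, -0.1935, 0.0343]
eef_rot: [0.735, 0.679, -0.0, 0.0]
contact_force: [0.1, -0.9, 2.5]
opening: 0.166
finger_force: 20.0
```

Call:
{"method": "step_arm", "body": {"motion": [{"dx": 0,"dy": 0,"dz": 0.006,"wx": 0,"wy": 0,"wz": 0,"claw": 10},{"dx": 0,"dy": 0,"dz": 0.006,"wx": 0,"wy": 0,"wz": 0,"claw": 10}]}}

```text
clock: 18.4
tool_pos: [0.449, -0.1935, 0.0343]
eef_rot: [0.735, 0.679, -0.0, 0.0]
contact_force: [-2.2, 0.4, 9.1]
opening: 0.173
finger_force: 20.0
```

Call:
{"method": "step_arm", "body": {"motion": [{"dx": 0,"dy": 0,"dz": 0,"wx": 0,"wy": 0,"wz": 0,"claw": 18},{"dx": 0,"dy": 0,"dz": 0,"wx": 0,"wy": 0,"wz": 0,"claw": 26},{"dx": 0,"dy": 0,"dz": 0,"wx": 0,"wy": 0,"wz": 0,"claw": 30},{"dx": 0,"dy": 0,"dz": -0.1,"wx": 0,"wy": 0,"wz": 0,"claw": 30},{"dx": 0,"dy": 0,"dz": -0.5,"wx": 0,"wy": 0,"wz": 0,"claw": 30},{"dx": 0,"dy": 0,"dz": -1,"wx": 0,"wy": 0,"wz": 0,"claw": 40},{"dx": 0,"dy": 0,"dz": -1,"wx": 0,"wy": 0,"wz": 0,"claw": 40}]}}

```text
clock: 19.1
tool_pos: [0.4513, -0.1941, 0.1175]
eef_rot: [0.735, 0.678, 0.002, 0.003]
contact_force: [0.3, -0.5, 0.5]
opening: 0.45
finger_force: 0.0
```

```bash
python3 - <<'E'
from h import *
C=lambda l:(np.array(l,float)+.5)/4-.5+[160,130]
print((toplane('top',C([(134.8,168),(173,127),(150.5,151)]),.0095)[:,:2]*1000).round(1).tolist())
E
python3 plan.py 500,0,150,20 557.5,337,75,47
```

```text
[[554.5, 339.5], [580.7, 315.6], [565.3, 329.7]]
t 19.1 tcp [ 451.3 -194.1  117.5] closing -4.6 tilt [ 0.0072 -0.0016] open 39.7 ff 0.0 F [ 0.3 -0.5  0.5] q7 -0.43
  dx 0.822 dy 0.138 dz -0.135 wz -0.0455
  dx 0.794 dy 0.253 dz -0.135 wz -0.0455
  dx 0.750 dy 0.364 dz -0.135 wz -0.0455
  -- (500.0, 0.0, 150.0, 20.0)
  dx 0.928 dy 0.529 dz 0.234 wz -0.0375
  dx 0.860 dy 0.634 dz 0.234 wz -0.0375
  dx 0.779 dy 0.731 dz 0.234 wz -0.0375
  dx 0.688 dy 0.818 dz 0.234 wz -0.0375
  -- (557.5, 337.0, 75.0, 47.0)
```

Call:
{"method": "step_arm", "body": {"motion": [{"dx": 0.82,"dy": 0.14,"dz": -0.14,"wx": 0,"wy": 0,"wz": -0.0455,"claw": 45},{"dx": 0.82,"dy": 0.14,"dz": -0.14,"wx": 0,"wy": 0,"wz": -0.0455,"claw": 45},{"dx": 0.82,"dy": 0.14,"dz": -0.14,"wx": 0,"wy": 0,"wz": -0.0455,"claw": 45}]}}

```text
clock: 19.4
tool_pos: [0.4666, -0.1257, 0.1252]
eef_rot: [0.682, 0.731, 0.001, 0.0]
contact_force: [-0.2, 0.5, -0.2]
opening: 0.508
finger_force: 0.0
```

Call:
{"method": "step_arm", "body": {"motion": [{"dx": 0.79,"dy": 0.25,"dz": -0.14,"wx": 0,"wy": 0,"wz": -0.0455,"claw": 45},{"dx": 0.79,"dy": 0.25,"dz": -0.14,"wx": 0,"wy": 0,"wz": -0.0455,"claw": 45},{"dx": 0.79,"dy": 0.25,"dz": -0.14,"wx": 0,"wy": 0,"wz": -0.0455,"claw": 45}]}}

```text
clock: 19.7
tool_pos: [0.482, -0.0628, 0.136]
eef_rot: [0.629, 0.777, 0.001, 0.0]
contact_force: [-0.1, -0.4, -0.2]
opening: 0.51
finger_force: 0.0
```

Call:
{"method": "step_arm", "body": {"motion": [{"dx": 0.75,"dy": 0.36,"dz": -0.14,"wx": 0,"wy": 0,"wz": -0.0455,"claw": 45},{"dx": 0.75,"dy": 0.36,"dz": -0.14,"wx": 0,"wy": 0,"wz": -0.0455,"claw": 45},{"dx": 0.75,"dy": 0.36,"dz": -0.14,"wx": 0,"wy": 0,"wz": -0.0455,"claw": 45}]}}

```text
clock: 20.0
tool_pos: [0.4977, 0.0007, 0.147]
eef_rot: [0.573, 0.82, 0.0, 0.0]
contact_force: [-1.0, -0.1, 0.6]
opening: 0.514
finger_force: 0.0
```

Call:
{"method": "step_arm", "body": {"motion": [{"dx": 0.93,"dy": 0.53,"dz": 0,"wx": 0,"wy": 0,"wz": -0.0375,"claw": 45},{"dx": 0.93,"dy": 0.53,"dz": 0,"wx": 0,"wy": 0,"wz": -0.0375,"claw": 45},{"dx": 0.93,"dy": 0.53,"dz": 0,"wx": 0,"wy": 0,"wz": -0.0375,"claw": 45}]}}

```text
clock: 20.3
tool_pos: [0.5122, 0.0873, 0.1469]
eef_rot: [0.523, 0.852, 0.001, -0.0]
contact_force: [0.1, 0.5, 0.4]
opening: 0.507
finger_force: 0.0
```

Call:
{"method": "step_arm", "body": {"motion": [{"dx": 0.86,"dy": 0.63,"dz": 0,"wx": 0,"wy": 0,"wz": -0.0375,"claw": 45},{"dx": 0.86,"dy": 0.63,"dz": 0,"wx": 0,"wy": 0,"wz": -0.0375,"claw": 45},{"dx": 0.86,"dy": 0.63,"dz": 0,"wx": 0,"wy": 0,"wz": -0.0375,"claw": 45}]}}

```text
clock: 20.6
tool_pos: [0.5261, 0.1713, 0.1468]
eef_rot: [0.472, 0.882, 0.001, -0.0]
contact_force: [0.3, -0.2, -0.6]
opening: 0.511
finger_force: 0.0
```

Call:
{"method": "step_arm", "body": {"motion": [{"dx": 0.78,"dy": 0.73,"dz": 0,"wx": 0,"wy": 0,"wz": -0.0375,"claw": 45},{"dx": 0.78,"dy": 0.73,"dz": 0,"wx": 0,"wy": 0,"wz": -0.0375,"claw": 45},{"dx": 0.78,"dy": 0.73,"dz": 0,"wx": 0,"wy": 0,"wz": -0.0375,"claw": 45}]}}

```text
clock: 20.9
tool_pos: [0.5401, 0.2551, 0.1467]
eef_rot: [0.42, 0.908, 0.001, -0.0]
contact_force: [-0.5, 0.3, 0.1]
opening: 0.514
finger_force: 0.0
```

Call:
{"method": "step_arm", "body": {"motion": [{"dx": 0.69,"dy": 0.82,"dz": 0,"wx": 0,"wy": 0,"wz": -0.0375,"claw": 45},{"dx": 0.69,"dy": 0.82,"dz": 0,"wx": 0,"wy": 0,"wz": -0.0375,"claw": 45},{"dx": 0.69,"dy": 0.82,"dz": 0,"wx": 0,"wy": 0,"wz": -0.0375,"claw": 45},{"dx": 0.69,"dy": 0.82,"dz": 0,"wx": 0,"wy": 0,"wz": -0.0375,"claw": 45},{"dx": 0.69,"dy": 0.82,"dz": 0,"wx": 0,"wy": 0,"wz": -0.0375,"claw": 45}]}}

```text
clock: 21.4
tool_pos: [0.5551, 0.3326, 0.1461]
eef_rot: [0.368, 0.93, -0.002, 0.001]
contact_force: [0.7, -0.9, 0.2]
opening: 0.51
finger_force: 0.0
```

```bash
python3 plan.py 556.5,336.5,75,47
```

```text
t 21.4 tcp [555.1 332.6 146.1] closing 46.8 tilt [-0.0004 -0.0051] open 44.9 ff 0.0 F [ 0.7 -0.9  0.2] q7 -0.35
  dx 0.021 dy 0.047 dz 0.889 wz -0.0010
  -- (556.5, 336.5, 75.0, 47.0)
```

```bash
python3 - <<'E'
from h import *
f=np.load('top0.npz'); K,D,E=cal('top'); v,u=np.mgrid[0:400,0:640]
p=cv2.undistortPoints(np.c_[u.ravel(),v.ravel()].astype(float).reshape(-1,1,2),K,D).reshape(-1,2); z=f['d'].ravel()
P=(np.c_[p*z[:,None],z]@E[:3,:3].T+E[:3,3])*1000
a=np.radians(47); d=P[:,:2]-[556.5,337]; X=d@[np.cos(a),np.sin(a)]; Y=d@[-np.sin(a),np.cos(a)]
m=(abs(X)<105)&(abs(Y)<48); print(np.sort(P[m,2])[-8:].round(), P[m][np.argmax(P[m,2])].round())
E
```

```text
[598. 598. 598. 599. 600. 600. 600. 601.] [656. 374. 601.]
```

Call:
{"method": "step_arm", "body": {"motion": [{"dx": 0.01,"dy": 0,"dz": 0.5,"wx": 0,"wy": 0,"wz": 0,"claw": 45},{"dx": 0.01,"dy": 0,"dz": 0.9,"wx": 0,"wy": 0,"wz": 0,"claw": 45},{"dx": 0.01,"dy": 0,"dz": 0.9,"wx": 0,"wy": 0,"wz": 0,"claw": 45},{"dx": 0.01,"dy": 0,"dz": 0.9,"wx": 0,"wy": 0,"wz": 0,"claw": 45}]}}

```text
clock: 21.8
tool_pos: [0.554, 0.3359, 0.0752]
eef_rot: [0.367, 0.93, -0.001, 0.0]
contact_force: [0.3, 0.5, 0.0]
opening: 0.508
finger_force: 0.0
```

```bash
python3 plan.py 556.5,336.5,2.5,47; python3 -c "
from h import *
im,d=snap('scene'); c=im[90:240,140:340]; cv2.imwrite('pics/s5.png',cv2.resize(c,None,fx=4,fy=4,interpolation=cv2.INTER_CUBIC)[:,:,::-1])"
```

```text
t 21.8 tcp [554.  335.9  75.2] closing 46.9 tilt [-0.0004 -0.0018] open 44.7 ff 0.0 F [0.3 0.5 0. ] q7 -0.41
  dx -0.017 dy 0.027 dz 0.909 wz -0.0004
  -- (556.5, 336.5, 2.5, 47.0)
```

View pics/s5.png

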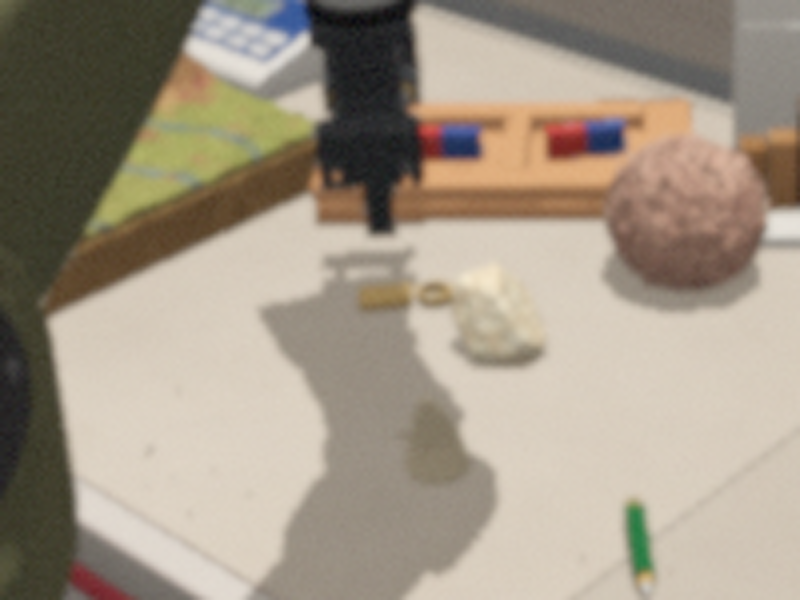

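The fingers (380,215) are in line with the lens handle (383,296); quartz and coral stand undisturbed. The 0.6 m reading is something hanging well above. I'll check the heights under the body while descending part-way.

Call:
{"method": "step_arm", "body": {"motion": [{"dx": -0.02,"dy": 0.01,"dz": 0.3,"wx": 0,"wy": 0,"wz": 0,"claw": 45},{"dx": -0.02,"dy": 0.01,"dz": 0.45,"wx": 0,"wy": 0,"wz": 0,"claw": 45},{"dx": -0.02,"dy": 0.01,"dz": 0.45,"wx": 0,"wy": 0,"wz": 0,"claw": 45}]}}

```text
clock: 22.15
tool_pos: [0.5551, 0.3365, 0.0387]
eef_rot: [0.366, 0.93, -0.001, -0.0]
contact_force: [-1.0, -0.1, 0.3]
opening: 0.508
finger_force: 0.0
```

```bash
python3 plan.py 556.5,336.5,2.5,47;python3 - <<'E'
from h import *
f=np.load('top0.npz'); K,D,E=cal('top'); v,u=np.mgrid[0:400,0:640]
p=cv2.undistortPoints(np.c_[u.ravel(),v.ravel()].astype(float).reshape(-1,1,2),K,D).reshape(-1,2); z=f['d'].ravel()
P=(np.c_[p*z[:,None],z]@E[:3,:3].T+E[:3,3])*1000
a=np.radians(47); d=P[:,:2]-[556.5,337]; X=d@[np.cos(a),np.sin(a)]; Y=d@[-np.sin(a),np.cos(a)]
m=(abs(X)<105)&(abs(Y)<48)&(P[:,2]<300); print(np.sort(P[m,2])[-8:].round(), P[m][np.argmax(P[m,2])].round())
E
```

```text
t 22.15 tcp [555.1 336.5  38.7] closing 47.0 tilt [-0.0009 -0.0015] open 44.8 ff 0.0 F [-1.  -0.1  0.3] q7 -0.43
  dx -0.013 dy 0.012 dz 0.453 wz 0.0000
  -- (556.5, 336.5, 2.5, 47.0)
[29. 30. 30. 31. 35. 36. 36. 41.] [551. 262.  41.]
```

Everything under the body is 41 mm or lower, so it clears.

Call:
{"method": "step_arm", "body": {"motion": [{"dx": -0.01,"dy": 0.01,"dz": 0.15,"wx": 0,"wy": 0,"wz": 0,"claw": 45},{"dx": -0.01,"dy": 0.01,"dz": 0.28,"wx": 0,"wy": 0,"wz": 0,"claw": 45},{"dx": -0.01,"dy": 0.01,"dz": 0.38,"wx": 0,"wy": 0,"wz": 0,"claw": 45},{"dx": -0.01,"dy": 0.01,"dz": 0.44,"wx": 0,"wy": 0,"wz": 0,"claw": 45},{"dx": -0.01,"dy": 0.01,"dz": 0.44,"wx": 0,"wy": 0,"wz": 0,"claw": 45}]}}

```text
clock: 22.65
tool_pos: [0.5559, 0.3371, 0.003]
eef_rot: [0.366, 0.931, -0.001, -0.0]
contact_force: [-0.4, -0.4, 0.0]
opening: 0.512
finger_force: 0.0
```

Call:
{"method": "step_arm", "body": {"motion": [{"dx": 0,"dy": 0,"dz": 0,"wx": 0,"wy": 0,"wz": 0,"claw": 34},{"dx": 0,"dy": 0,"dz": 0,"wx": 0,"wy": 0,"wz": 0,"claw": 27},{"dx": 0,"dy": 0,"dz": 0,"wx": 0,"wy": 0,"wz": 0,"claw": 18},{"dx": 0,"dy": 0,"dz": 0,"wx": 0,"wy": 0,"wz": 0,"claw": 18},{"dx": 0,"dy": 0,"dz": 0,"wx": 0,"wy": 0,"wz": 0,"claw": 18},{"dx": 0,"dy": 0,"dz": 0,"wx": 0,"wy": 0,"wz": 0,"claw": 18}], "force": 20}}

```text
clock: 23.25
tool_pos: [0.5567, 0.3377, 0.0043]
eef_rot: [0.366, 0.93, 0.0, 0.0]
contact_force: [0.0, -0.4, 3.2]
opening: 0.278
finger_force: 20.0
```

Call:
{"method": "step_arm", "body": {"motion": [{"dx": 0,"dy": 0,"dz": -0.2,"wx": 0,"wy": 0,"wz": 0,"claw": 18},{"dx": 0,"dy": 0,"dz": -0.6,"wx": 0,"wy": 0,"wz": 0,"claw": 18},{"dx": 0,"dy": 0,"dz": -1,"wx": 0,"wy": 0,"wz": 0,"claw": 18},{"dx": 0,"dy": 0,"dz": -1,"wx": 0,"wy": 0,"wz": 0,"claw": 18}]}}

```text
clock: 23.65
tool_pos: [0.5584, 0.3399, 0.0892]
eef_rot: [0.366, 0.93, 0.004, 0.002]
contact_force: [0.4, 0.5, 0.0]
opening: 0.278
finger_force: 20.0
```

Call:
{"method": "step_arm", "body": {"motion": [{"dx": 0,"dy": 0,"dz": -0.8,"wx": 0,"wy": 0,"wz": 0,"claw": 18},{"dx": 0,"dy": 0,"dz": -0.8,"wx": 0,"wy": 0,"wz": 0,"claw": 18},{"dx": 0,"dy": 0,"dz": -0.8,"wx": 0,"wy": 0,"wz": 0,"claw": 18}]}}

```text
clock: 23.95
tool_pos: [0.5575, 0.3386, 0.1506]
eef_rot: [0.366, 0.93, 0.002, 0.001]
contact_force: [0.3, 0.3, -1.3]
opening: 0.28
finger_force: 20.0
```

```bash
python3 plan.py 490,0,150,20 440.2,-305,120,-4.3
```

```text
t 23.95 tcp [557.5 338.6 150.6] closing 47.0 tilt [0.0039 0.0031] open 24.6 ff 20.0 F [ 0.3  0.3 -1.3] q7 -0.34
  dx -0.567 dy -0.918 dz 0.002 wz 0.0375
  dx -0.671 dy -0.845 dz 0.002 wz 0.0375
  dx -0.766 dy -0.760 dz 0.002 wz 0.0375
  dx -0.850 dy -0.665 dz 0.002 wz 0.0375
  -- (490.0, 0.0, 150.0, 20.0)
  dx -0.842 dy -0.472 dz 0.094 wz 0.0337
  dx -0.888 dy -0.380 dz 0.094 wz 0.0337
  dx -0.923 dy -0.284 dz 0.094 wz 0.0337
  dx -0.948 dy -0.185 dz 0.094 wz 0.0337
  -- (440.2, -305.0, 120.0, -4.3)
```

Call:
{"method": "step_arm", "body": {"motion": [{"dx": -0.57,"dy": -0.92,"dz": 0,"wx": 0,"wy": 0,"wz": 0.0375,"claw": 18},{"dx": -0.57,"dy": -0.92,"dz": 0,"wx": 0,"wy": 0,"wz": 0.0375,"claw": 18},{"dx": -0.57,"dy": -0.92,"dz": 0,"wx": 0,"wy": 0,"wz": 0.0375,"claw": 18}]}}

```text
clock: 24.25
tool_pos: [0.5385, 0.2437, 0.1453]
eef_rot: [0.423, 0.906, -0.006, 0.0]
contact_force: [0.4, 0.3, -0.6]
opening: 0.274
finger_force: 20.0
```

Call:
{"method": "step_arm", "body": {"motion": [{"dx": -0.67,"dy": -0.85,"dz": 0,"wx": 0,"wy": 0,"wz": 0.0375,"claw": 18},{"dx": -0.67,"dy": -0.85,"dz": 0,"wx": 0,"wy": 0,"wz": 0.0375,"claw": 18},{"dx": -0.67,"dy": -0.85,"dz": 0,"wx": 0,"wy": 0,"wz": 0.0375,"claw": 18}]}}

```text
clock: 24.55
tool_pos: [0.5206, 0.16, 0.1457]
eef_rot: [0.476, 0.88, -0.005, -0.0]
contact_force: [1.0, -0.9, -0.6]
opening: 0.277
finger_force: 20.0
```

Call:
{"method": "step_arm", "body": {"motion": [{"dx": -0.77,"dy": -0.76,"dz": 0,"wx": 0,"wy": 0,"wz": 0.0375,"claw": 18},{"dx": -0.77,"dy": -0.76,"dz": 0,"wx": 0,"wy": 0,"wz": 0.0375,"claw": 18},{"dx": -0.77,"dy": -0.76,"dz": 0,"wx": 0,"wy": 0,"wz": 0.0375,"claw": 18}]}}

```text
clock: 24.85
tool_pos: [0.5037, 0.0762, 0.1462]
eef_rot: [0.527, 0.85, -0.004, -0.0]
contact_force: [0.5, 0.0, -1.2]
opening: 0.278
finger_force: 20.0
```

Call:
{"method": "step_arm", "body": {"motion": [{"dx": -0.85,"dy": -0.67,"dz": 0,"wx": 0,"wy": 0,"wz": 0.0375,"claw": 18},{"dx": -0.85,"dy": -0.67,"dz": 0,"wx": 0,"wy": 0,"wz": 0.0375,"claw": 18},{"dx": -0.85,"dy": -0.67,"dz": 0,"wx": 0,"wy": 0,"wz": 0.0375,"claw": 18}]}}

```text
clock: 25.15
tool_pos: [0.4865, -0.0076, 0.1465]
eef_rot: [0.576, 0.817, -0.003, -0.001]
contact_force: [0.2, 0.1, -0.7]
opening: 0.279
finger_force: 20.0
```

Call:
{"method": "step_arm", "body": {"motion": [{"dx": -0.84,"dy": -0.47,"dz": 0.1,"wx": 0,"wy": 0,"wz": 0.034,"claw": 18},{"dx": -0.84,"dy": -0.47,"dz": 0.1,"wx": 0,"wy": 0,"wz": 0.034,"claw": 18},{"dx": -0.84,"dy": -0.47,"dz": 0.1,"wx": 0,"wy": 0,"wz": 0.034,"claw": 18}]}}

```text
clock: 25.45
tool_pos: [0.475, -0.0815, 0.1385]
eef_rot: [0.618, 0.786, -0.002, -0.001]
contact_force: [-0.1, -2.0, -0.6]
opening: 0.28
finger_force: 20.0
```

Call:
{"method": "step_arm", "body": {"motion": [{"dx": -0.89,"dy": -0.38,"dz": 0.1,"wx": 0,"wy": 0,"wz": 0.034,"claw": 18},{"dx": -0.89,"dy": -0.38,"dz": 0.1,"wx": 0,"wy": 0,"wz": 0.034,"claw": 18},{"dx": -0.89,"dy": -0.38,"dz": 0.1,"wx": 0,"wy": 0,"wz": 0.034,"claw": 18}]}}

```text
clock: 25.75
tool_pos: [0.4632, -0.1572, 0.1308]
eef_rot: [0.659, 0.752, -0.001, -0.0]
contact_force: [0.6, 0.8, -1.7]
opening: 0.279
finger_force: 20.0
```

Call:
{"method": "step_arm", "body": {"motion": [{"dx": -0.92,"dy": -0.28,"dz": 0.1,"wx": 0,"wy": 0,"wz": 0.034,"claw": 18},{"dx": -0.92,"dy": -0.28,"dz": 0.1,"wx": 0,"wy": 0,"wz": 0.034,"claw": 18},{"dx": -0.92,"dy": -0.28,"dz": 0.1,"wx": 0,"wy": 0,"wz": 0.034,"claw": 18}]}}

```text
clock: 26.05
tool_pos: [0.4515, -0.2328, 0.123]
eef_rot: [0.698, 0.716, -0.001, 0.0]
contact_force: [0.1, 0.7, -0.1]
opening: 0.28
finger_force: 20.0
```

Call:
{"method": "step_arm", "body": {"motion": [{"dx": -0.95,"dy": -0.19,"dz": 0.1,"wx": 0,"wy": 0,"wz": 0.034,"claw": 18},{"dx": -0.95,"dy": -0.19,"dz": 0.1,"wx": 0,"wy": 0,"wz": 0.034,"claw": 18},{"dx": -0.95,"dy": -0.19,"dz": 0.1,"wx": 0,"wy": 0,"wz": 0.034,"claw": 18},{"dx": -0.95,"dy": -0.19,"dz": 0.1,"wx": 0,"wy": 0,"wz": 0.034,"claw": 18},{"dx": -0.95,"dy": -0.19,"dz": 0.1,"wx": 0,"wy": 0,"wz": 0.034,"claw": 18}]}}

```text
clock: 26.55
tool_pos: [0.4404, -0.3037, 0.1161]
eef_rot: [0.732, 0.681, 0.001, -0.0]
contact_force: [0.6, -0.0, -0.3]
opening: 0.281
finger_force: 20.0
```

```bash
python3 plan.py 440.2,-305,55,-4.3; python3 -c "
from h import *
im,d=snap('scene'); c=im[140:320,330:530]; cv2.imwrite('pics/s6.png',cv2.resize(c,None,fx=3,fy=3,interpolation=cv2.INTER_CUBIC)[:,:,::-1])"
```

```text
t 26.55 tcp [ 440.4 -303.7  116.1] closing -4.2 tilt [0.0016 0.0022] open 24.7 ff 20.0 F [ 0.6 -0.  -0.3] q7 -0.19
  dx -0.017 dy -0.001 dz 0.764 wz 0.0006
  -- (440.2, -305.0, 55.0, -4.3)
```

View pics/s6.png

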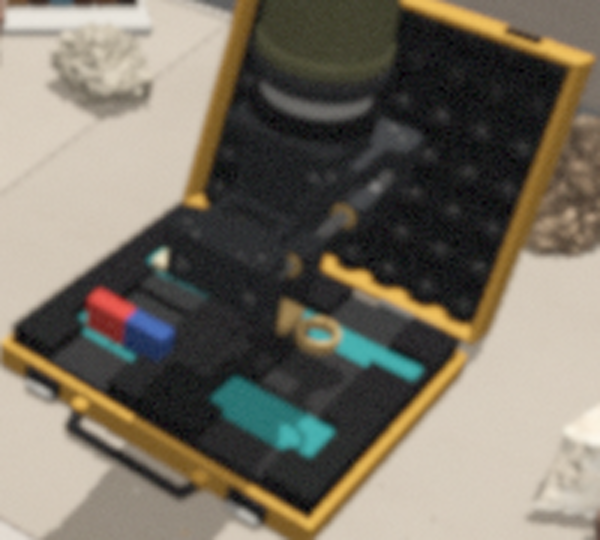

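The magnet sits in its pocket (130,325). The lens is held level with its ring at (318,335), above its pocket (270,415). Lowering it.

Call:
{"method": "step_arm", "body": {"motion": [{"dx": 0,"dy": 0,"dz": 0.3,"wx": 0,"wy": 0,"wz": 0,"claw": 18},{"dx": 0,"dy": 0,"dz": 0.6,"wx": 0,"wy": 0,"wz": 0,"claw": 18},{"dx": 0,"dy": 0,"dz": 0.75,"wx": 0,"wy": 0,"wz": 0,"claw": 18},{"dx": 0,"dy": 0,"dz": 0.75,"wx": 0,"wy": 0,"wz": 0,"claw": 18},{"dx": 0,"dy": 0,"dz": 0.75,"wx": 0,"wy": 0,"wz": 0,"claw": 18},{"dx": 0,"dy": 0,"dz": 0.75,"wx": 0,"wy": 0,"wz": 0,"claw": 18}]}}

```text
clock: 27.2
tool_pos: [0.4394, -0.3069, 0.0569]
eef_rot: [0.734, 0.679, 0.0, 0.001]
contact_force: [-0.8, 1.0, -0.9]
opening: 0.278
finger_force: 20.0
```

```bash
python3 plan.py 440.2,-305,38,-4.3; python3 -c "
from h import *
im,d=snap('scene'); c=im[200:300,380:500]; cv2.imwrite('pics/s7.png',cv2.resize(c,None,fx=5,fy=5,interpolation=cv2.INTER_CUBIC)[:,:,::-1])"
```

```text
t 27.2 tcp [ 439.4 -306.9   56.9] closing -4.4 tilt [ 0.0017 -0.0006] open 24.5 ff 20.0 F [-0.8  1.  -0.9] q7 -0.26
  dx 0.025 dy 0.008 dz 0.236 wz -0.0007
  -- (440.2, -305.0, 38.0, -4.3)
```

View pics/s7.png

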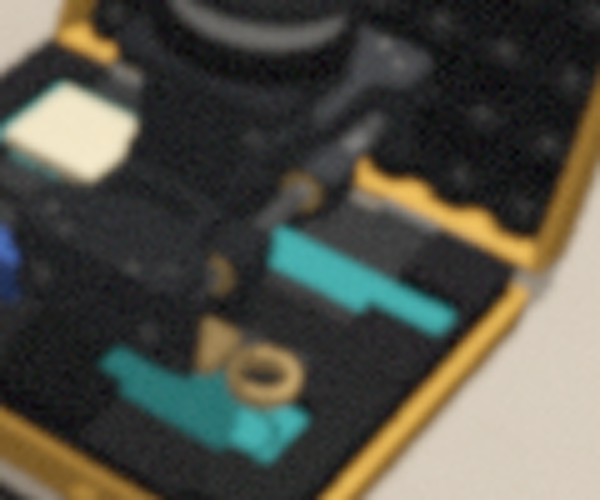

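The ring (265,374) hangs over the far end of the lens pocket. I'll check where it lies along the pocket.

```bash
python3 -c "
from h import *
C=lambda l:(np.array(l,float)+.5)/5-.5+[380,200]
r=toplane('scene',C([(265,374)]),.057)[0,:2]*1000; t=np.array([439.4,-306.9]); print(r, (r-t)@[.075,.997],(r-t)@[.997,-.075])
print('pocket ends',(toplane('scene',C([(112,360),(290,435)]),.032)[:,:2]*1000).round())"
```

```text
[ 439.30830208 -335.93792404] -28.95768760893505 2.086421475139954
pocket ends [[ 434. -274.]
 [ 440. -351.]]
```

Call:
{"method": "step_arm", "body": {"motion": [{"dx": 0.01,"dy": 0.01,"dz": 0.08,"wx": 0,"wy": 0,"wz": 0,"claw": 18},{"dx": 0.01,"dy": 0.01,"dz": 0.16,"wx": 0,"wy": 0,"wz": 0,"claw": 18},{"dx": 0.01,"dy": 0.01,"dz": 0.22,"wx": 0,"wy": 0,"wz": 0,"claw": 18},{"dx": 0.01,"dy": 0.01,"dz": 0.25,"wx": 0,"wy": 0,"wz": 0,"claw": 18},{"dx": 0.01,"dy": 0.01,"dz": 0.25,"wx": 0,"wy": 0,"wz": 0,"claw": 18}]}}

```text
clock: 27.75
tool_pos: [0.4391, -0.306, 0.0354]
eef_rot: [0.734, 0.679, -0.0, -0.0]
contact_force: [-0.9, 0.3, -0.3]
opening: 0.277
finger_force: 20.0
```

Call:
{"method": "step_arm", "body": {"motion": [{"dx": 0,"dy": 0,"dz": 0.006,"wx": 0,"wy": 0,"wz": 0,"claw": 18},{"dx": 0,"dy": 0,"dz": 0.006,"wx": 0,"wy": 0,"wz": 0,"claw": 18}]}}

```text
clock: 27.95
tool_pos: [0.4395, -0.3063, 0.0355]
eef_rot: [0.734, 0.679, 0.0, 0.0]
contact_force: [-0.6, -0.2, -1.3]
opening: 0.278
finger_force: 20.0
```

Call:
{"method": "step_arm", "body": {"motion": [{"dx": 0,"dy": 0,"dz": 0.006,"wx": 0,"wy": 0,"wz": 0,"claw": 18},{"dx": 0,"dy": 0,"dz": 0.01,"wx": 0,"wy": 0,"wz": 0,"claw": 18},{"dx": 0,"dy": 0,"dz": 0.01,"wx": 0,"wy": 0,"wz": 0,"claw": 18}]}}

```text
clock: 28.25
tool_pos: [0.4394, -0.3062, 0.0347]
eef_rot: [0.734, 0.679, -0.0, 0.0]
contact_force: [0.9, -0.1, -1.0]
opening: 0.277
finger_force: 20.0
```

Call:
{"method": "step_arm", "body": {"motion": [{"dx": 0,"dy": 0,"dz": 0.006,"wx": 0,"wy": 0,"wz": 0,"claw": 18},{"dx": 0,"dy": 0,"dz": 0.006,"wx": 0,"wy": 0,"wz": 0,"claw": 18}]}}

```text
clock: 28.45
tool_pos: [0.4395, -0.3062, 0.0343]
eef_rot: [0.734, 0.679, -0.0, 0.0]
contact_force: [-0.2, 0.1, 0.7]
opening: 0.276
finger_force: 20.0
```

Call:
{"method": "step_arm", "body": {"motion": [{"dx": 0,"dy": 0,"dz": 0.006,"wx": 0,"wy": 0,"wz": 0,"claw": 18},{"dx": 0,"dy": 0,"dz": 0.006,"wx": 0,"wy": 0,"wz": 0,"claw": 18}]}}

```text
clock: 28.65
tool_pos: [0.4395, -0.3062, 0.0342]
eef_rot: [0.734, 0.679, -0.0, 0.0]
contact_force: [-0.4, 0.9, 5.5]
opening: 0.279
finger_force: 20.0
```

Call:
{"method": "step_arm", "body": {"motion": [{"dx": 0,"dy": 0,"dz": 0.004,"wx": 0,"wy": 0,"wz": 0,"claw": 18},{"dx": 0,"dy": 0,"dz": 0.004,"wx": 0,"wy": 0,"wz": 0,"claw": 18}]}}

```text
clock: 28.85
tool_pos: [0.4395, -0.3063, 0.0342]
eef_rot: [0.734, 0.679, -0.0, 0.0]
contact_force: [-1.2, 0.6, 7.7]
opening: 0.278
finger_force: 20.0
```

Call:
{"method": "step_arm", "body": {"motion": [{"dx": 0,"dy": 0,"dz": 0,"wx": 0,"wy": 0,"wz": 0,"claw": 27},{"dx": 0,"dy": 0,"dz": 0,"wx": 0,"wy": 0,"wz": 0,"claw": 34},{"dx": 0,"dy": 0,"dz": 0,"wx": 0,"wy": 0,"wz": 0,"claw": 37},{"dx": 0,"dy": 0,"dz": -0.1,"wx": 0,"wy": 0,"wz": 0,"claw": 37},{"dx": 0,"dy": 0,"dz": -0.5,"wx": 0,"wy": 0,"wz": 0,"claw": 37},{"dx": 0,"dy": 0,"dz": -0.9,"wx": 0,"wy": 0,"wz": 0,"claw": 37},{"dx": 0,"dy": 0,"dz": -0.9,"wx": 0,"wy": 0,"wz": 0,"claw": 37}]}}

```text
clock: 29.55
tool_pos: [0.4417, -0.3071, 0.109]
eef_rot: [0.734, 0.679, 0.001, 0.003]
contact_force: [1.2, -0.3, -0.2]
opening: 0.42
finger_force: 0.0
```

```bash
python3 plan.py 445,7.5,70,-44
```

```text
t 29.55 tcp [ 441.7 -307.1  109. ] closing -4.5 tilt [ 0.0062 -0.0028] open 37.0 ff 0.0 F [ 1.2 -0.3 -0.2] q7 -0.2
  dx 0.981 dy -0.066 dz 0.122 wz 0.0549
  dx 0.955 dy -0.234 dz 0.122 wz 0.0549
  dx 0.901 dy -0.394 dz 0.122 wz 0.0549
  dx 0.820 dy -0.543 dz 0.122 wz 0.0549
  -- (445.0, 7.5, 70.0, -44.0)
```

Call:
{"method": "step_arm", "body": {"motion": [{"dx": 0.98,"dy": -0.07,"dz": 0,"wx": 0,"wy": 0,"wz": 0.055,"claw": 37},{"dx": 0.98,"dy": -0.07,"dz": 0,"wx": 0,"wy": 0,"wz": 0.055,"claw": 37},{"dx": 0.98,"dy": -0.07,"dz": 0,"wx": 0,"wy": 0,"wz": 0.055,"claw": 37}]}}

```text
clock: 29.85
tool_pos: [0.4403, -0.2226, 0.1055]
eef_rot: [0.788, 0.616, 0.001, -0.001]
contact_force: [0.7, 0.3, -0.2]
opening: 0.421
finger_force: 0.0
```

Call:
{"method": "step_arm", "body": {"motion": [{"dx": 0.96,"dy": -0.23,"dz": 0,"wx": 0,"wy": 0,"wz": 0.055,"claw": 37},{"dx": 0.96,"dy": -0.23,"dz": 0,"wx": 0,"wy": 0,"wz": 0.055,"claw": 37},{"dx": 0.96,"dy": -0.23,"dz": 0,"wx": 0,"wy": 0,"wz": 0.055,"claw": 37}]}}

```text
clock: 30.15
tool_pos: [0.4417, -0.1446, 0.1053]
eef_rot: [0.838, 0.546, 0.001, -0.001]
contact_force: [0.3, -0.4, -0.3]
opening: 0.419
finger_force: 0.0
```

Call:
{"method": "step_arm", "body": {"motion": [{"dx": 0.9,"dy": -0.39,"dz": 0,"wx": 0,"wy": 0,"wz": 0.055,"claw": 37},{"dx": 0.9,"dy": -0.39,"dz": 0,"wx": 0,"wy": 0,"wz": 0.055,"claw": 37},{"dx": 0.9,"dy": -0.39,"dz": 0,"wx": 0,"wy": 0,"wz": 0.055,"claw": 37}]}}

```text
clock: 30.45
tool_pos: [0.443, -0.067, 0.1052]
eef_rot: [0.882, 0.471, 0.001, -0.001]
contact_force: [0.4, -1.2, 0.8]
opening: 0.419
finger_force: 0.0
```

Call:
{"method": "step_arm", "body": {"motion": [{"dx": 0.82,"dy": -0.54,"dz": 0.5,"wx": 0,"wy": 0,"wz": 0.055,"claw": 37},{"dx": 0.82,"dy": -0.54,"dz": 0.5,"wx": 0,"wy": 0,"wz": 0.055,"claw": 37},{"dx": 0.82,"dy": -0.54,"dz": 0.5,"wx": 0,"wy": 0,"wz": 0.055,"claw": 37},{"dx": 0.82,"dy": -0.54,"dz": 0.5,"wx": 0,"wy": 0,"wz": 0.055,"claw": 37},{"dx": 0.82,"dy": -0.54,"dz": 0.5,"wx": 0,"wy": 0,"wz": 0.055,"claw": 37},{"dx": 0.82,"dy": -0.54,"dz": 0.5,"wx": 0,"wy": 0,"wz": 0.055,"claw": 37}]}}

```text
clock: 31.05
tool_pos: [0.4436, 0.0062, 0.0658]
eef_rot: [0.921, 0.389, 0.0, 0.001]
contact_force: [-0.4, -0.1, 0.2]
opening: 0.418
finger_force: 0.0
```

```bash
python3 plan.py 445,7.5,2.5,-44; python3 -c "
from h import *
im,d=snap('scene'); c=im[130:280,230:430]; cv2.imwrite('pics/s8.png',cv2.resize(c,None,fx=4,fy=4,interpolation=cv2.INTER_CUBIC)[:,:,::-1])"
```

```text
t 31.05 tcp [443.6   6.2  65.8] closing -44.2 tilt [ 0.0006 -0.0012] open 36.8 ff 0.0 F [-0.4 -0.1  0.2] q7 -1.26
  dx 0.024 dy 0.001 dz 0.791 wz -0.0013
  -- (445.0, 7.5, 2.5, -44.0)
```

View pics/s8.png

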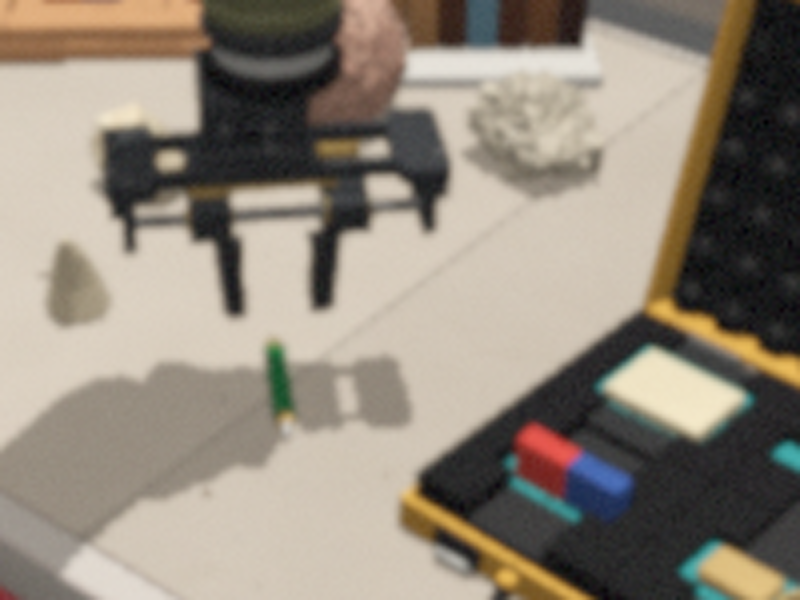

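The tile, magnet and lens are all in their pockets, and the fingers straddle the pick (280,385). Down to grip.

Call:
{"method": "step_arm", "body": {"motion": [{"dx": 0.02,"dy": 0,"dz": 0.3,"wx": 0,"wy": 0,"wz": 0,"claw": 37},{"dx": 0.02,"dy": 0,"dz": 0.5,"wx": 0,"wy": 0,"wz": 0,"claw": 37},{"dx": 0.02,"dy": 0,"dz": 0.65,"wx": 0,"wy": 0,"wz": 0,"claw": 37},{"dx": 0.02,"dy": 0,"dz": 0.74,"wx": 0,"wy": 0,"wz": 0,"claw": 37},{"dx": 0.02,"dy": 0,"dz": 0.78,"wx": 0,"wy": 0,"wz": 0,"claw": 37},{"dx": 0.02,"dy": 0,"dz": 0.78,"wx": 0,"wy": 0,"wz": 0,"claw": 37}]}}

```text
clock: 31.7
tool_pos: [0.436, 0.005, 0.0096]
eef_rot: [0.92, 0.391, -0.015, -0.001]
contact_force: [-0.2, 0.3, -0.3]
opening: 0.421
finger_force: 0.0
```

Call:
{"method": "step_arm", "body": {"motion": [{"dx": 0,"dy": 0,"dz": 0,"wx": 0,"wy": 0,"wz": 0,"claw": 25},{"dx": 0,"dy": 0,"dz": 0,"wx": 0,"wy": 0,"wz": 0,"claw": 17},{"dx": 0,"dy": 0,"dz": 0,"wx": 0,"wy": 0,"wz": 0,"claw": 8},{"dx": 0,"dy": 0,"dz": 0,"wx": 0,"wy": 0,"wz": 0,"claw": 8},{"dx": 0,"dy": 0,"dz": 0,"wx": 0,"wy": 0,"wz": 0,"claw": 8},{"dx": 0,"dy": 0,"dz": 0,"wx": 0,"wy": 0,"wz": 0,"claw": 8}], "force": 15}}

```text
clock: 32.3
tool_pos: [0.4359, 0.006, 0.0098]
eef_rot: [0.92, 0.392, -0.016, -0.001]
contact_force: [-0.2, -0.7, 3.6]
opening: 0.143
finger_force: 15.0
```

Call:
{"method": "step_arm", "body": {"motion": [{"dx": 0,"dy": 0,"dz": -0.2,"wx": 0,"wy": 0,"wz": 0,"claw": 8},{"dx": 0,"dy": 0,"dz": -0.6,"wx": 0,"wy": 0,"wz": 0,"claw": 8},{"dx": 0,"dy": 0,"dz": -1,"wx": 0,"wy": 0,"wz": 0,"claw": 8},{"dx": 0,"dy": 0,"dz": -1,"wx": 0,"wy": 0,"wz": 0,"claw": 8}]}}

```text
clock: 32.7
tool_pos: [0.4396, 0.0078, 0.0921]
eef_rot: [0.92, 0.391, -0.013, -0.002]
contact_force: [0.5, 0.1, -0.8]
opening: 0.141
finger_force: 15.0
```

```bash
python3 plan.py 470,-150,120,-20 530,-321.5,120,-4.3
```

```text
t 32.7 tcp [439.6   7.8  92.1] closing -43.9 tilt [-0.0255 -0.0074] open 12.5 ff 15.0 F [ 0.5  0.1 -0.8] q7 -1.87
  dx -0.579 dy 0.821 dz -0.174 wz -0.0664
  dx -0.736 dy 0.683 dz -0.174 wz -0.0664
  -- (470.0, -150.0, 120.0, -20.0)
  dx -0.879 dy 0.719 dz -0.000 wz -0.0436
  dx -0.969 dy 0.592 dz -0.000 wz -0.0436
  -- (530.0, -321.5, 120.0, -4.3)
```

The arm stopped about 7 mm short, with a 1.5° tilt, so I'll check the grip.

```bash
python3 -c "
from h import *
print(get_state()['q'].round(2))
im,d=snap('scene'); c=im[150:240,260:340]; a=cv2.resize(c,(480,540),interpolation=cv2.INTER_CUBIC)
im,d=snap('top'); c=im[180:250,290:350]; b=cv2.resize(c,(300,350),interpolation=cv2.INTER_CUBIC)
o=np.zeros((540,785,3),np.uint8);o[:,:480]=a;o[:350,485:]=b
cv2.imwrite('pics/s9.png',o[:,:,::-1])"
```

```text
[ 0.17  0.79 -0.48  2.2   0.96  0.41 -1.87]
```

View pics/s9.png

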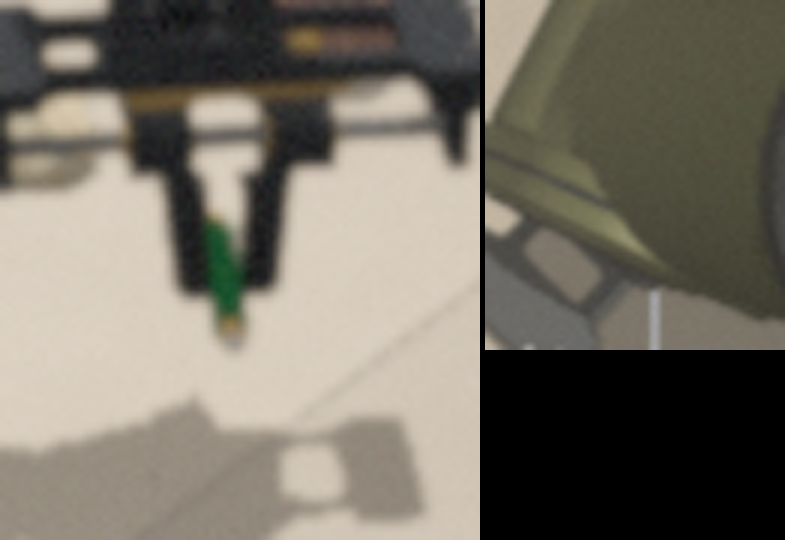

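The pick is held between the pads in the left crop, with ends at (213,220) and (232,335). By the earlier fix it was gripped about 8 mm off-centre. I'll carry it gently and measure again above the pocket.

Call:
{"method": "step_arm", "body": {"motion": [{"dx": -0.58,"dy": 0.82,"dz": -0.2,"wx": 0,"wy": 0,"wz": -0.066,"claw": 8},{"dx": -0.58,"dy": 0.82,"dz": -0.2,"wx": 0,"wy": 0,"wz": -0.066,"claw": 8},{"dx": -0.58,"dy": 0.82,"dz": -0.2,"wx": 0,"wy": 0,"wz": -0.066,"claw": 8},{"dx": -0.58,"dy": 0.82,"dz": -0.2,"wx": 0,"wy": 0,"wz": -0.066,"claw": 8}]}}

```text
clock: 33.2
tool_pos: [0.453, -0.0728, 0.1046]
eef_rot: [0.875, 0.483, -0.016, -0.004]
contact_force: [-0.7, 0.8, -1.1]
opening: 0.141
finger_force: 15.0
```

Call:
{"method": "step_arm", "body": {"motion": [{"dx": -0.74,"dy": 0.68,"dz": -0.2,"wx": 0,"wy": 0,"wz": -0.066,"claw": 8},{"dx": -0.74,"dy": 0.68,"dz": -0.2,"wx": 0,"wy": 0,"wz": -0.066,"claw": 8},{"dx": -0.74,"dy": 0.68,"dz": -0.2,"wx": 0,"wy": 0,"wz": -0.066,"claw": 8},{"dx": -0.74,"dy": 0.68,"dz": -0.2,"wx": 0,"wy": 0,"wz": -0.066,"claw": 8}]}}

```text
clock: 33.6
tool_pos: [0.4687, -0.1498, 0.1212]
eef_rot: [0.82, 0.572, -0.015, -0.005]
contact_force: [0.7, 0.9, -1.3]
opening: 0.143
finger_force: 15.0
```

Call:
{"method": "step_arm", "body": {"motion": [{"dx": -0.88,"dy": 0.72,"dz": 0,"wx": 0,"wy": 0,"wz": -0.044,"claw": 8},{"dx": -0.88,"dy": 0.72,"dz": 0,"wx": 0,"wy": 0,"wz": -0.044,"claw": 8},{"dx": -0.88,"dy": 0.72,"dz": 0,"wx": 0,"wy": 0,"wz": -0.044,"claw": 8},{"dx": -0.88,"dy": 0.72,"dz": 0,"wx": 0,"wy": 0,"wz": -0.044,"claw": 8}]}}

```text
clock: 34.0
tool_pos: [0.499, -0.2345, 0.1211]
eef_rot: [0.778, 0.628, -0.015, -0.006]
contact_force: [0.3, 1.1, -1.0]
opening: 0.143
finger_force: 15.0
```

Call:
{"method": "step_arm", "body": {"motion": [{"dx": -0.97,"dy": 0.59,"dz": 0,"wx": 0,"wy": 0,"wz": -0.044,"claw": 8},{"dx": -0.97,"dy": 0.59,"dz": 0,"wx": 0,"wy": 0,"wz": -0.044,"claw": 8},{"dx": -0.97,"dy": 0.59,"dz": 0,"wx": 0,"wy": 0,"wz": -0.044,"claw": 8},{"dx": -0.97,"dy": 0.59,"dz": 0,"wx": 0,"wy": 0,"wz": -0.044,"claw": 8},{"dx": -0.97,"dy": 0.59,"dz": 0,"wx": 0,"wy": 0,"wz": -0.044,"claw": 8},{"dx": -0.97,"dy": 0.59,"dz": 0,"wx": 0,"wy": 0,"wz": -0.044,"claw": 8}]}}

```text
clock: 34.6
tool_pos: [0.5289, -0.3193, 0.1222]
eef_rot: [0.731, 0.682, -0.014, -0.007]
contact_force: [-0.2, -0.7, -1.2]
opening: 0.14
finger_force: 15.0
```

```bash
python3 plan.py 539.5,-330,90,-4.3; python3 -c "
from h import *
im,d=snap('scene'); np.savez('s10.npz',im=im,d=d); c=im[150:290,380:500]; a=cv2.resize(c,(514,600),interpolation=cv2.INTER_CUBIC)
cv2.imwrite('pics/s10.png',a[:,:,::-1])"
```

```text
t 34.6 tcp [ 528.9 -319.3  122.2] closing -4.0 tilt [-0.0308 -0.009 ] open 12.3 ff 15.0 F [-0.2 -0.7 -1.2] q7 -0.34
  dx -0.124 dy 0.142 dz 0.402 wz 0.0017
  -- (539.5, -330.0, 90.0, -4.3)
```

View pics/s10.png

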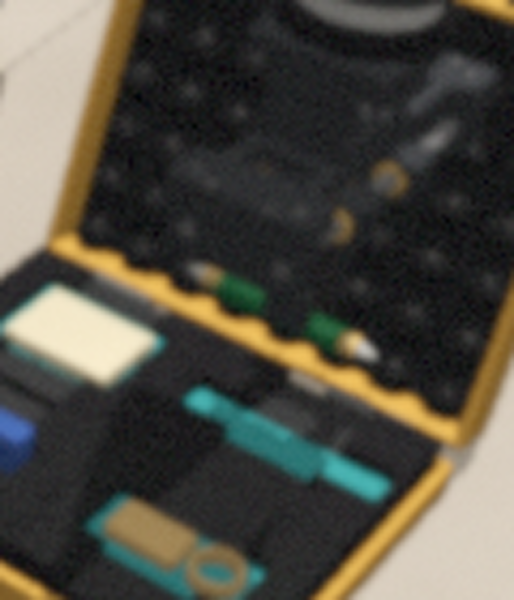

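The pick is held level, its ends at (195,270) and (370,352) parallel to its pocket (192,400)–(385,490). I'll find its centre relative to the TCP.

```bash
python3 -c "
from h import *
C=lambda l:(np.array(l,float)+.5)/(600/140)-.5+[380,150]
t=np.array([528.9,-319.3])
for z in (.112,.116,.119,.122,.126):
    e=toplane('scene',C([(190,268),(378,354)]),z)[:,:2]*1000; m=e.mean(0)-t
    print(z,e.round(1).tolist(),'len',np.linalg.norm(e[1]-e[0]).round(1),'along',(m@[.075,.997]).round(1),'across',(m@[.997,-.075]).round(1))
e=toplane('scene',C([(187,400),(390,490)]),.030)[:,:2]*1000; print(e.round(1).tolist(),e.mean(0))
"
```

```text
0.112 [[541.6, -255.1], [535.8, -356.4]] len 101.4 along 14.2 across 8.8
0.116 [[536.4, -257.2], [530.6, -357.8]] len 100.7 along 12.1 across 3.7
0.119 [[532.4, -258.8], [526.6, -358.8]] len 100.2 along 10.5 across -0.2
0.122 [[528.4, -260.4], [522.7, -359.9]] len 99.6 along 8.9 across -4.0
0.126 [[523.1, -262.5], [517.4, -361.3]] len 98.9 along 6.7 across -9.1
[[544.9, -264.7], [545.7, -375.8]] [ 545.32183883 -320.22421462]
```

Call:
{"method": "step_arm", "body": {"motion": [{"dx": -0.14,"dy": 0.1,"dz": 0.2,"wx": -0.0095,"wy": 0,"wz": 0.002,"claw": 8},{"dx": -0.14,"dy": 0.13,"dz": 0.4,"wx": -0.0095,"wy": 0,"wz": 0.002,"claw": 8},{"dx": -0.14,"dy": 0.13,"dz": 0.5,"wx": -0.0095,"wy": 0,"wz": 0.002,"claw": 8},{"dx": -0.14,"dy": 0.13,"dz": 0.6,"wx": -0.0095,"wy": 0,"wz": 0.002,"claw": 8},{"dx": -0.14,"dy": 0.13,"dz": 0.6,"wx": -0.0095,"wy": 0,"wz": 0.002,"claw": 8},{"dx": -0.14,"dy": 0.13,"dz": 0.6,"wx": -0.0095,"wy": 0,"wz": 0.002,"claw": 8}]}}

```text
clock: 35.25
tool_pos: [0.5369, -0.3341, 0.074]
eef_rot: [0.735, 0.678, -0.004, 0.004]
contact_force: [-0.0, 0.2, 0.2]
opening: 0.144
finger_force: 15.0
```

```bash
python3 plan.py 539.3,-331.5,43,-4.3
```

```text
t 35.25 tcp [ 536.9 -334.1   74. ] closing -4.6 tilt [-0.0005 -0.0117] open 12.7 ff 15.0 F [-0.   0.2  0.2] q7 -0.38
  dx 0.035 dy 0.027 dz 0.387 wz -0.0016
  -- (539.3, -331.5, 43.0, -4.3)
```

Call:
{"method": "step_arm", "body": {"motion": [{"dx": 0.03,"dy": 0.03,"dz": 0.12,"wx": 0,"wy": 0,"wz": -0.001,"claw": 8},{"dx": 0.03,"dy": 0.03,"dz": 0.22,"wx": 0,"wy": 0,"wz": -0.001,"claw": 8},{"dx": 0.03,"dy": 0.03,"dz": 0.3,"wx": 0,"wy": 0,"wz": -0.001,"claw": 8},{"dx": 0.03,"dy": 0.03,"dz": 0.38,"wx": 0,"wy": 0,"wz": -0.001,"claw": 8},{"dx": 0.03,"dy": 0.03,"dz": 0.38,"wx": 0,"wy": 0,"wz": -0.001,"claw": 8}]}}

```text
clock: 35.75
tool_pos: [0.5385, -0.3327, 0.0422]
eef_rot: [0.734, 0.679, -0.005, 0.003]
contact_force: [0.5, 0.7, 0.5]
opening: 0.14
finger_force: 15.0
```

Call:
{"method": "step_arm", "body": {"motion": [{"dx": 0,"dy": 0,"dz": 0.01,"wx": 0,"wy": 0,"wz": 0,"claw": 8},{"dx": 0,"dy": 0,"dz": 0.02,"wx": 0,"wy": 0,"wz": 0,"claw": 8},{"dx": 0,"dy": 0,"dz": 0.02,"wx": 0,"wy": 0,"wz": 0,"claw": 8}]}}

```text
clock: 36.05
tool_pos: [0.5394, -0.3329, 0.042]
eef_rot: [0.734, 0.679, -0.004, 0.004]
contact_force: [-1.0, -0.8, -0.2]
opening: 0.142
finger_force: 15.0
```

```bash
python3 plan.py 539.3,-331.5,39,-4.3
```

```text
t 36.05 tcp [ 539.4 -332.9   42. ] closing -4.4 tilt [-0.0003 -0.0123] open 12.5 ff 15.0 F [-1.  -0.8 -0.2] q7 -0.41
  dx 0.017 dy -0.003 dz 0.038 wz -0.0008
  -- (539.3, -331.5, 39.0, -4.3)
```

Call:
{"method": "step_arm", "body": {"motion": [{"dx": 0.01,"dy": 0,"dz": 0.01,"wx": 0,"wy": 0,"wz": 0,"claw": 8},{"dx": 0.01,"dy": 0,"dz": 0.02,"wx": 0,"wy": 0,"wz": 0,"claw": 8},{"dx": 0.01,"dy": 0,"dz": 0.02,"wx": 0,"wy": 0,"wz": 0,"claw": 8}]}}

```text
clock: 36.35
tool_pos: [0.5393, -0.332, 0.0402]
eef_rot: [0.734, 0.679, -0.004, 0.004]
contact_force: [-0.1, 0.1, -0.4]
opening: 0.144
finger_force: 15.0
```

Call:
{"method": "step_arm", "body": {"motion": [{"dx": 0,"dy": 0,"dz": 0.008,"wx": 0,"wy": 0,"wz": 0,"claw": 8},{"dx": 0,"dy": 0,"dz": 0.008,"wx": 0,"wy": 0,"wz": 0,"claw": 8}]}}

```text
clock: 36.55
tool_pos: [0.5393, -0.3321, 0.0395]
eef_rot: [0.734, 0.679, -0.004, 0.004]
contact_force: [0.4, -0.5, -0.3]
opening: 0.14
finger_force: 15.0
```

Call:
{"method": "step_arm", "body": {"motion": [{"dx": 0,"dy": 0,"dz": 0.006,"wx": 0,"wy": 0,"wz": 0,"claw": 8},{"dx": 0,"dy": 0,"dz": 0.006,"wx": 0,"wy": 0,"wz": 0,"claw": 8}]}}

```text
clock: 36.75
tool_pos: [0.5394, -0.332, 0.0392]
eef_rot: [0.734, 0.679, -0.004, 0.004]
contact_force: [0.1, 0.5, 0.8]
opening: 0.143
finger_force: 15.0
```

Call:
{"method": "step_arm", "body": {"motion": [{"dx": 0,"dy": 0,"dz": 0.006,"wx": 0,"wy": 0,"wz": 0,"claw": 8},{"dx": 0,"dy": 0,"dz": 0.006,"wx": 0,"wy": 0,"wz": 0,"claw": 8}]}}

```text
clock: 36.95
tool_pos: [0.5394, -0.332, 0.039]
eef_rot: [0.734, 0.679, -0.004, 0.004]
contact_force: [-1.6, 0.5, 3.3]
opening: 0.144
finger_force: 15.0
```

Call:
{"method": "step_arm", "body": {"motion": [{"dx": 0,"dy": 0,"dz": 0.005,"wx": 0,"wy": 0,"wz": 0,"claw": 8},{"dx": 0,"dy": 0,"dz": 0.005,"wx": 0,"wy": 0,"wz": 0,"claw": 8}]}}

```text
clock: 37.15
tool_pos: [0.5395, -0.332, 0.0389]
eef_rot: [0.734, 0.679, -0.004, 0.004]
contact_force: [-2.1, 0.7, 6.8]
opening: 0.141
finger_force: 15.0
```

Contact is at the expected height. I'll slacken the grip first so the pick settles, then open and rise.

Call:
{"method": "step_arm", "body": {"motion": [{"dx": 0,"dy": 0,"dz": 0,"wx": 0,"wy": 0,"wz": 0,"claw": 8},{"dx": 0,"dy": 0,"dz": 0,"wx": 0,"wy": 0,"wz": 0,"claw": 8},{"dx": 0,"dy": 0,"dz": 0,"wx": 0,"wy": 0,"wz": 0,"claw": 8}], "force": 3}}

```text
clock: 37.45
tool_pos: [0.5396, -0.332, 0.0384]
eef_rot: [0.734, 0.679, -0.004, 0.004]
contact_force: [-0.3, 1.2, 4.5]
opening: 0.149
finger_force: 3.0
```

Call:
{"method": "step_arm", "body": {"motion": [{"dx": 0,"dy": 0,"dz": 0,"wx": 0,"wy": 0,"wz": 0,"claw": 14},{"dx": 0,"dy": 0,"dz": 0,"wx": 0,"wy": 0,"wz": 0,"claw": 18},{"dx": 0,"dy": 0,"dz": 0,"wx": 0,"wy": 0,"wz": 0,"claw": 24},{"dx": 0,"dy": 0,"dz": 0,"wx": 0,"wy": 0,"wz": 0,"claw": 24},{"dx": 0,"dy": 0,"dz": -0.1,"wx": 0,"wy": 0,"wz": 0,"claw": 24},{"dx": 0,"dy": -0.1,"dz": -0.5,"wx": 0,"wy": 0,"wz": 0,"claw": 24},{"dx": 0,"dy": -0.3,"dz": -1,"wx": 0,"wy": 0,"wz": 0,"claw": 24},{"dx": 0,"dy": -0.3,"dz": -1,"wx": 0,"wy": 0,"wz": 0,"claw": 24}]}}

```text
clock: 38.25
tool_pos: [0.5169, -0.3298, 0.1234]
eef_rot: [0.734, 0.679, -0.003, 0.007]
contact_force: [0.9, 0.4, -0.4]
opening: 0.273
finger_force: 0.0
```

Call:
{"method": "step_arm", "body": {"motion": [{"dx": -0.6,"dy": -0.8,"dz": -0.6,"wx": 0,"wy": 0,"wz": 0,"claw": 24},{"dx": -0.6,"dy": -0.8,"dz": -0.6,"wx": 0,"wy": 0,"wz": 0,"claw": 24},{"dx": -0.6,"dy": -0.8,"dz": -0.6,"wx": 0,"wy": 0,"wz": 0,"claw": 24}]}}

```text
clock: 38.55
tool_pos: [0.444, -0.3766, 0.1684]
eef_rot: [0.736, 0.676, -0.007, 0.005]
contact_force: [0.3, -0.7, 0.8]
opening: 0.271
finger_force: 0.0
```

Call:
{"method": "step_arm", "body": {"motion": [{"dx": -1,"dy": 0,"dz": -0.6,"wx": 0,"wy": 0,"wz": 0,"claw": 24},{"dx": -1,"dy": 0,"dz": -0.6,"wx": 0,"wy": 0,"wz": 0,"claw": 24},{"dx": -1,"dy": 0,"dz": -0.6,"wx": 0,"wy": 0,"wz": 0,"claw": 24}]}}

```text
clock: 38.85
tool_pos: [0.442, -0.4573, 0.2178]
eef_rot: [0.737, 0.676, -0.005, 0.008]
contact_force: [0.2, 0.2, -0.1]
opening: 0.27
finger_force: 0.0
```

```bash
python3 -c "
from h import *
im,d=snap('scene'); c=im[140:320,320:500]; a=cv2.resize(c,(396,396),interpolation=cv2.INTER_CUBIC)
t,dt=snap('top'); c=t[140:250,370:495]; b=cv2.resize(c,(400,352),interpolation=cv2.INTER_CUBIC); c=t[130:240,170:360]; e=cv2.resize(c,(330,191),interpolation=cv2.INTER_CUBIC)
o=np.zeros((590,798,3),np.uint8);o[:396,:396]=a;o[:352,398:]=b;o[398:589,:330]=e
np.savez('end.npz',im=t,d=dt);cv2.imwrite('pics/s11.png',o[:,:,::-1])"
```

```text
(no output)
```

View pics/s11.png

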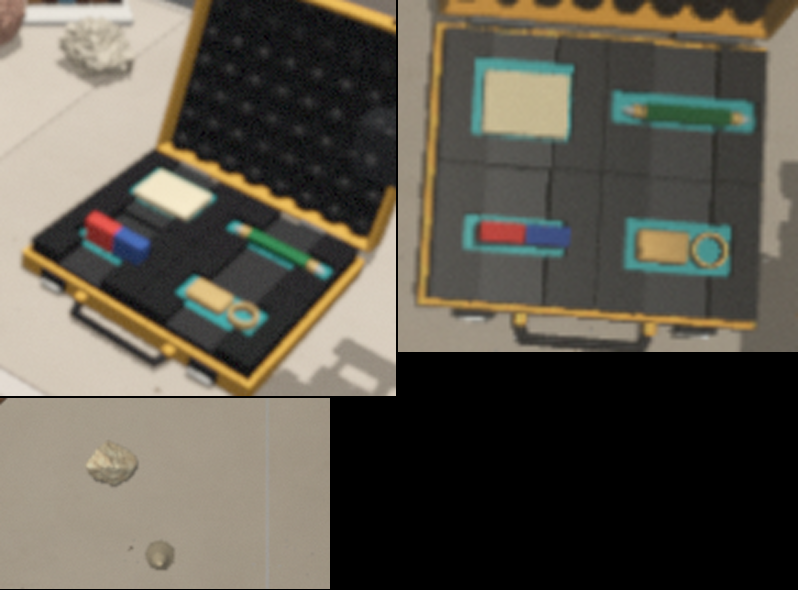

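The last view shows all four pieces lying inside their pockets, with tile at (525,103), pick at (690,115), magnet (525,234) and lens (680,248) in the right panel. Quartz and coral are unmoved. I'll check their heights by depth before handing in.

```bash
python3 - <<'E'
from h import *
f=np.load('end.npz'); K,D,E=cal('top'); d=f['d']
def z(x,y):
    u,v=370+(x-398)/3.2,140+y/3.2; out=[]
    for dv in (-1,0,1):
        for du in (-1,0,1):
            U,V=int(round(u+du)),int(round(v+dv)); p=cv2.undistortPoints(np.array([[[U,V]]],float),K,D)[0,0]; out.append((E@np.r_[p*d[V,U],d[V,U],1])[2]*1000)
    return round(np.median(out),1)
print('foam',z(580,100),z(470,190),z(640,190),'tile',[z(*q) for q in((495,85),(560,90),(490,125),(555,130))],'pick',[z(*q) for q in((655,109),(690,114),(720,117))],'mag',[z(*q) for q in((490,231),(525,234),(560,237))],'handle',[z(*q) for q in((648,244),(680,248))])
E
```

```text
foam 37.6 37.6 37.1 tile [np.float64(41.5), np.float64(40.8), np.float64(39.6), np.float64(39.8)] pick [np.float64(42.4), np.float64(40.4), np.float64(40.6)] mag [np.float64(53.0), np.float64(51.7), np.float64(52.4)] handle [np.float64(38.6), np.float64(39.9)]
```

The heights match pieces seated flat: tile about 40 mm, pick about 41, magnet about 52.5 and lens about 39. Handing in.

```bash
python3 -c "
from h import *
print(workorder.finish_job())"
```

```text
the job is handed in; nothing more can be done
None
```

The job is handed in: the streak plate, bar magnet, hand lens and hardness pick lie flat in their own pockets by the last pictures and depth readings, each set down by touch, with the coral fossil and yellow quartz left standing where they were; no verdict came back.

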